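# Put the swapped bench items back on their own place plates

## Robot

A 6-joint arm with a two-finger parallel gripper is mounted at the origin on a cart in front of the work surface, level with it; the furniture and walls round the work are solid. World frame = base frame: x ahead of the robot, y to its left, z up, the work surface at z = 0. Lengths are in m, angles in rad, forces in N, time in s.
With the tool pointing down it reaches from about 0.375 to 0.975 m from the base axis. Payload 3.8 kg.
Tool frame: the origin (TCP) lies midway between the tips of the shut fingers; the grasp point (between the pads) lies 19 mm behind it; z points along the fingers, y is the line along which they close (so a half turn about z gives the same grasp; the last joint's range is limited). The gripper opens to 85 mm and grips with 20 to 120 N. Pads are 22 mm wide; open, the fingers measure 114 mm over their backs; the gripper's body (76 mm by 85 mm) begins 54 mm behind the grasp point. The pads swing forward as they close: fully open they stand 13 mm farther back than shut.
Start: joints at [1.256, 0.264, 1.604, -0, 1.274, -0.037], TCP at [0.185, 0.649, 0.231] pointing down, gripper open.
Joint ranges: [-2.63, 2.63], [-0.94, 2.18], [0.31, 2.57], [-1.31, 4.45], [0, 2.66], [-2.55, 2.55]. Speed limits (rad/s): [2.57, 2.57, 3.14, 3.14, 3.14, 3.14].

## Interface

Orientations are given as a rotation vector (axis times angle).
In Python, from workcell import read_state, vision, ticket gives the robot as it stands. The module is installed in compiled form; this text tells all that it offers.
- The arm moves only by the tool jog_arm, never from a script. Its arguments are lists of equal length, an entry for each row: "turn": the turn, a rotation vector about the tool's x, y, z in rad, a list of three; "delta_pos": the shift along the tool's x, y, z in m, a list of three; "gripper": the finger opening in m, from 0 to 0.0854. In form: {"turn": [[rx, ry, rz], ...], "delta_pos": [[dx, dy, dz], ...], "gripper": [gripper, ...]}. A call has 1 to 20 rows; each row shifts and turns the commanded pose from where the row before left it, along the tool's axes as they then stand; what a row does not reach is not made up. A row lasts 1/12 s, in which the tool goes at most 41.7 mm and 7.16 degrees, less where a joint would pass 70% of its speed; a pose out of reach is approached as far as the arm can. A call with a gripper value outside its range is refused whole. The fingers move at their own pace and stop on an object; "grip_force" is the grip in N (left out, the last holds). Time passes only in rows, so rows that do not move let the fingers close. It gives the time, the measured TCP pose, the force, the opening and the grip force at its end, in the units of the state.
- read_state(): the state, without advancing time (a new reading comes with each control period).
- vision.read_camera(name): name is "scene" or "top" or "wrist"; returns the picture (384x512x3 uint8, red, green, blue); there is no depth.
- vision.calibration(name): a dict with "vfov" (degrees; the focal length in pixels is half the picture's height over the tangent of half this angle, whatever the lens; pixels are square), "cx", "cy" (the principal point, pixels), "R" (3x3) and "t" (3): a world point X has camera coordinates R X + t; the wrist camera has in their place "mount" (4x4, takes a point from camera to tool coordinates, whose origin is the TCP and whose axes are the flange's). Camera axes: x right, y down, z forward; pixel columns grow to the right and rows downward; lengths in m; the calibration is good to about 2 mm. A picture is of the moment at which its call begins: read the wrist's pose just before it. calibration takes no time and is no camera call.
- ticket.finish_job(): hands the job in; it is judged then, once.
The state is a dict: "time": time; "q": joint angles; "joint_vel": joint speeds; "joint_torque": joint torques, N m; "tool_pos": TCP position; "tcp_rot": TCP orientation; "wrist_force": force on the tool from outside, world axes, zero at the start; "torque": the same for the moment, N m; "width": opening from 0.0 (shut) to 1.0 (fully open); "grip_force": force on a finger pad.
Only numpy, scipy, OpenCV 4.12 (cv2) and the standard library are available. Lean on these libraries where they do the work, as an engineer would, in place of code of your own. Each camera call takes 0.05 s, during which the arm holds its last target. There are 200 camera calls.

## Task

The four items of this bench station stand on one another's plates: move each to its own plate, the one made in the shape of its foot - the big bottle on the big round plate, the small bottle on the small round plate, the timer on the square plate and the tube-strip rack on the long plate. Every plate is taken, so use the empty cork mat as a free spot on the way. Leave each item standing upright in the middle of its plate, the rack lying along the length of its plate and the timer square to its plate, and do not tip a bottle over.

Things in the scene. Friction and masses are not known exactly. Their poses are not given: they have to be found in the camera images.
- big_bottle: The large white-and-clear reagent bottle with a blue screw cap, upright, loose, 0.18 to 0.35 kg. Round body 64 mm in diameter that narrows to a shoulder at the top, cap 40 mm in diameter from 120 to 145 mm above the foot (the cap is fixed and makes a good grip). Origin at the centre of the foot, z up along the bottle. It starts on one of the dark plates; similar bottles along the back wall are not meant. Its place is plate_big_round.
- small_bottle: The small reagent bottle with a yellow screw cap, upright, loose, 0.18 to 0.35 kg. Round body 40 mm in diameter, straight at 45 mm above the foot; 85 mm high in all, cap 24 mm in diameter from 71 to 85 mm. Origin at the centre of the foot, z up. Its place is plate_small_round.
- bench_timer: The flat white laboratory timer with a small display and three buttons, lying on its back, loose. 60 mm along its x, 66 mm along its y, 18 mm high. Origin at the centre of its underside, z up. Its place is plate_square.
- strip_holder: The low black rack for tube strips, a rectangular block shape, loose. 48 mm along its x, 88 mm along its y, 30 mm high; grip it across the 48 mm. Origin at the centre of its underside, z up. Its place is plate_long.
- plate_big_round: The big round dark grey metal place plate, 110 mm in diameter, with a white 64 mm disc in the middle. Fixed to the bench, plate 6 mm thick with flat top; origin at the centre of its underside, z up (top face at z = +6 mm). The big bottle belongs in its centre.
- plate_small_round: The small round dark grey metal place plate, 80 mm in diameter, with a white 40 mm disc in the middle. Fixed to the bench, plate 6 mm thick with flat top; origin at the centre of its underside, z up (top face at z = +6 mm). The small bottle belongs in its centre.
- plate_square: The square dark grey metal place plate, 100 by 100 mm, with a white 60 by 66 mm field in the middle. Fixed to the bench, plate 6 mm thick with flat top; origin at the centre of its underside, z up (top face at z = +6 mm). x and y along its sides. The timer belongs in its centre, sides parallel to the plate's.
- plate_long: The long rectangular dark grey metal place plate, 80 mm along its x and 130 mm along its y, with a white 48 by 88 mm field in the middle. Fixed to the bench, plate 6 mm thick with flat top; origin at the centre of its underside, z up (top face at z = +6 mm). The tube-strip rack belongs in its centre, the rack's length (y) along the plate's length (y), either way round.
- cork_mat: The square cork mat, 110 by 110 mm, 6 mm thick, fixed to the bench, empty at the start: the free spot for a thing that has to wait. Origin at the centre of its underside, z up (top face at z = +6 mm). It ends empty, since all four things go to their plates.
Things that resemble listed ones, but are neither listed nor needed, are in the scene too. What is shaped like the big_bottle but orange is not meant.

How it is judged:
By the outcome, as a careful person would: the job done as asked, in the order asked, and still so for the second after the job is handed in, with the robot touching nothing.
It also fails if it takes over 147 s, if anything falls off the work surface, if the arm or the gripper's body presses on something with over 40 N, if the wrist force passes 120 N, or if a joint passes its speed limit or range.

## Working session

There is one attempt and no reset: what is moved stays moved. The work goes in short steps, Python scripts to look and compute and a tool call to move; the robot and the scene stay as the last step left them, time stands still between calls to the robot, and variables do not carry over. Pictures are saved under pics/ and viewed, at most 14 in all, crops included, and the job is handed in when it is done.

Besides the shell and the picture viewer there is one more tool, called as name(argument=value, ...) on one line, values as JSON. jog_arm: Moves the arm, as the interface text tells. Its arguments: {"type":"object","properties":{"turn":{"type":"array","items":{"type":"array","items":{"type":"number"}}},"delta_pos":{"type":"array","items":{"type":"array","items":{"type":"number"}}},"gripper":{"type":"array","items":{"type":"number"}},"grip_force":{"type":"number"}},"required":["turn","delta_pos","gripper"]}

```bash
mkdir -p pics; cat > h.py <<'E'
import numpy as np, cv2
from workcell import read_state, vision, ticket
from scipy.spatial.transform import Rotation as Ro
def snap(n,f):
    s=read_state(); im=vision.read_camera(n); cv2.imwrite('pics/'+f,im[:,:,::-1]); return s,im
def cam(n,s=None):
    c=vision.calibration(n); f=192/np.tan(np.radians(c['vfov'])/2)
    if n=='wrist':
        T=np.eye(4);T[:3,:3]=Ro.from_rotvec(s['tcp_rot']).as_matrix();T[:3,3]=s['tool_pos']
        M=np.linalg.inv(T@np.array(c['mount'])); R,t=M[:3,:3],M[:3,3]
    else: R,t=np.array(c['R']),np.array(c['t'])
    return f,c['cx'],c['cy'],R,t
def px2w(C,u,v,z):
    f,cx,cy,R,t=C; d=R.T@np.array([(u-cx)/f,(v-cy)/f,1]); o=-R.T@t
    return o+d*(z-o[2])/d[2]
def w2px(C,X):
    f,cx,cy,R,t=C; p=R@np.array(X)+t; return f*p[0]/p[2]+cx,f*p[1]/p[2]+cy
E
python3 - <<'E'
from h import *
for n in('scene','top','wrist'):
    s,im=snap(n,n+'0.png'); C=cam(n,s); print(n,C[0],C[1],C[2],-C[3].T@C[4],C[3][2])
    print(vision.calibration(n).keys())
    if n!='wrist': cv2.imwrite('pics/%s0b.png'%n,cv2.resize(im[:,:,::-1],(800,600),interpolation=cv2.INTER_CUBIC))
print(read_state())
E
```

```text
scene 365.04520816232895 254.11458329283232 196.2934402568509 [ 0.09179836 -0.53593708  0.72522354] [ 0.45255848  0.55671006 -0.69660945]
dict_keys(['vfov', 'cx', 'cy', 'R', 't'])
top 436.884263856354 258.86205013134435 191.49844124150485 [0.32223477 0.03716023 1.42188539] [ 0.16200091 -0.01093319 -0.98673004]
dict_keys(['vfov', 'cx', 'cy', 'R', 't'])
wrist 321.56697988937736 252.0027360544463 188.3067722754909 [0.12162976 0.66577022 0.37221637] [ 0.24865577 -0.07376123 -0.96577927]
dict_keys(['vfov', 'cx', 'cy', 'mount'])
{'time': 0.15, 'q': array([ 1.25610686e+00,  2.64605681e-01,  1.60508819e+00, -4.93889616e-05,
        1.27371495e+00, -3.68725183e-02]), 'joint_vel': array([ 1.64952029e-03, -3.45894219e-03, -4.97292365e-03, -4.57202002e-04,
       -5.07807185e-04, -4.94249991e-05]), 'joint_torque': array([-6.88408954e-05, -5.15902877e+01, -3.67958879e+01, -6.93543143e-05,
        8.07249831e-03,  3.97447707e-05]), 'tool_pos': array([0.18494163, 0.64856041, 0.23021574]), 'tcp_rot': array([-4.34931508e-01, -3.11106535e+00,  2.82159616e-03]), 'wrist_force': array([-0.40654924, -0.34093338,  0.10503301]), 'torque': array([-0.01089156, -0.00463921, -0.0080366 ]), 'grip_force': 0.0, 'width': 0.9992156141633274}
```

View pics/top0b.png

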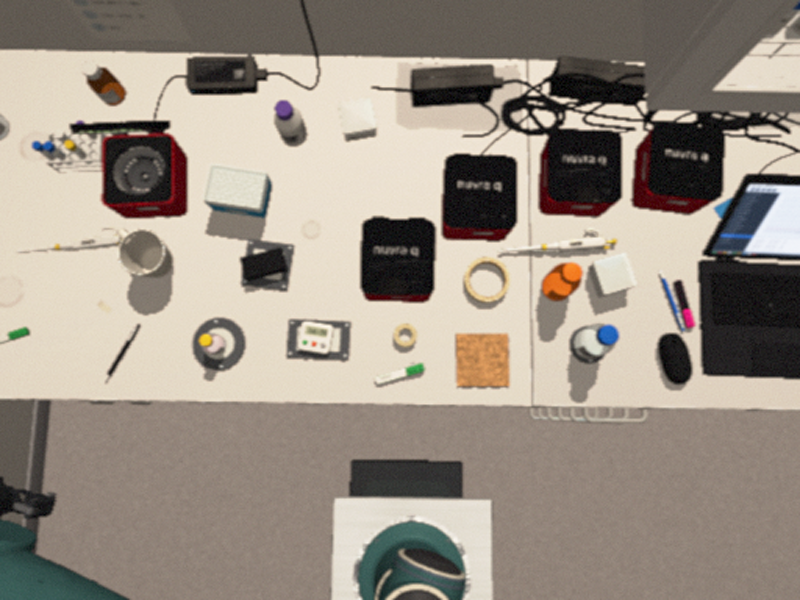

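View pics/scene0b.png

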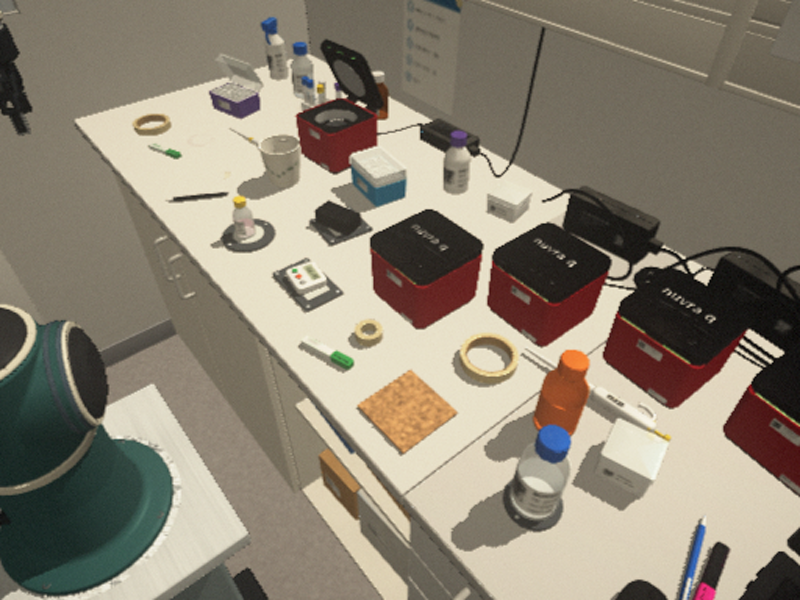

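Top view (800×600 px): small bottle is on the big round plate (220,343), the timer on the long plate (318,340), the rack on the square plate (267,266), and the big bottle on the small round plate (593,345). The cork mat is at (482,360). The scene view agrees, and the orange bottle is a decoy. This makes two swaps.

```bash
python3 - <<'E'
from h import *
C=cam('top'); k=1.5625
for n,u,v,z in [('bigR',220,343,.006),('sb cap',206,341,.091),('long c',318,340,.006),('timer',318,338,.024),('sq',267,266,.006),('rack',264,266,.036),('smallR',590,345,.006),('bb cap',608,335,.151),('cork',482,360,.006)]:
    print(n,px2w(C,u/k,v/k,z).round(3))
s=read_state(); c=vision.calibration('wrist'); print(np.array(c['mount']).round(3)); print(Ro.from_rotvec(s['tcp_rot']).as_matrix().round(3))
im=cv2.imread('pics/top0.png')
a=cv2.resize(im[190:260,110:240],(800,431),interpolation=cv2.INTER_CUBIC); cv2.imwrite('pics/topL.png',a)
a=cv2.resize(im[130:260,110:240],(600,600),interpolation=cv2.INTER_CUBIC); cv2.imwrite('pics/topL.png',a)
E
```

```text
bigR [0.457 0.403 0.006]
sb cap [0.452 0.408 0.091]
long c [0.466 0.2   0.006]
timer [0.468 0.198 0.024]
sq [0.621 0.313 0.006]
rack [0.615 0.313 0.036]
smallR [ 0.464 -0.367  0.006]
bb cap [ 0.469 -0.36   0.151]
cork [ 0.43  -0.141  0.006]
[[ 0.001 -0.966 -0.259  0.066]
 [ 1.     0.001 -0.001 -0.001]
 [ 0.001 -0.259  0.966 -0.142]
 [ 0.     0.     0.     1.   ]]
[[-0.962  0.274 -0.001]
 [ 0.274  0.962 -0.002]
 [ 0.    -0.002 -1.   ]]
```

View pics/topL.png

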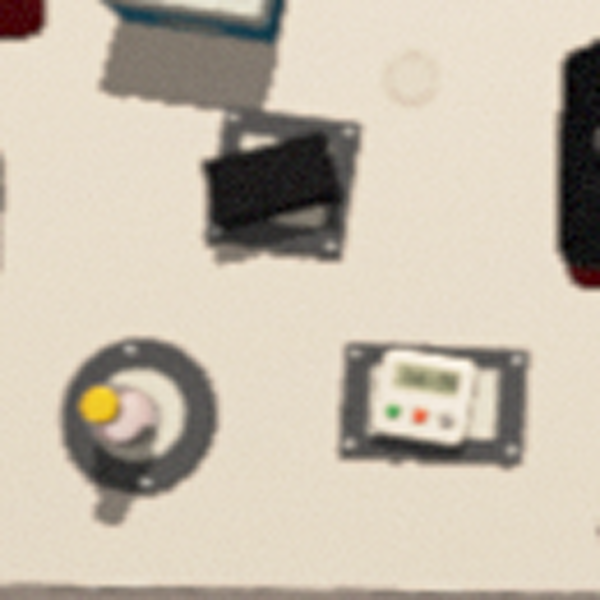

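jog_arm(turn=[[0, 0, 0.1175], [0, 0, 0.1175], [0, 0, 0.1175], [0, 0, 0.1175], [0, 0, 0.1175], [0, 0, 0.1175], [0, 0, 0.1175], [0, 0, 0.1175], [0, 0, 0.1175], [0, 0, 0.1175], [0, 0, 0.1175], [0, 0, 0], [0, 0, 0], [0, 0, 0], [0, 0, 0], [0, 0, 0], [0, 0, 0], [0, 0, 0], [0, 0, 0], [0, 0, 0]], delta_pos=[[0, 0, 0], [0, 0, 0], [0, 0, 0], [0, 0, 0], [0, 0, 0], [0, 0, 0], [0, 0, 0], [0, 0, 0], [0, 0, 0], [0, 0, 0], [0, 0, 0], [-0.027, 0.03, 0], [-0.027, 0.03, 0], [-0.027, 0.03, 0], [-0.027, 0.03, 0], [-0.027, 0.03, 0], [-0.027, 0.03, 0], [-0.027, 0.03, 0], [-0.027, 0.03, 0], [-0.027, 0.03, 0]], gripper=[0.085, 0.085, 0.085, 0.085, 0.085, 0.085, 0.085, 0.085, 0.085, 0.085, 0.085, 0.085, 0.085, 0.085, 0.085, 0.085, 0.085, 0.085, 0.085, 0.085], grip_force=40)

```text
time: 1.82
tool_pos: [0.4562, 0.4046, 0.2311]
tcp_rot: [-2.221, -2.222, 0.0]
wrist_force: [0.0, 1.0, 0.6]
width: 0.994
grip_force: 0.0
```

```bash
python3 - <<'E'
from h import *
s,im=snap('wrist','w1.png'); print(s['time'],s['tool_pos'].round(4),Ro.from_rotvec(s['tcp_rot']).as_matrix().round(3).tolist())
C=cam('wrist',s); print(w2px(C,[.457,.403,.006]),w2px(C,[.452,.408,.091]))
k=4.615;T=cam('top')
def P(u,v,z): return px2w(T,110+u/k,130+v/k,z)[:2]
for n,pts,z in [('sq',[(233,118),(348,132),(333,246),(213,232)],.006),('long',[(350,342),(528,350),(520,466),(340,458)],.006),('timer',[(388,348),(475,357),(465,445),(372,436)],.024),('rack',[(205,163),(327,136),(340,203),(218,230)],.036)]:
    p=np.array([P(u,v,z) for u,v in pts]); e=p[1]-p[0]+p[2]-p[3]; g=p[3]-p[0]+p[2]-p[1]
    print(n,p.mean(0).round(3),'len',np.linalg.norm(e)/2,np.linalg.norm(g)/2,'dir',np.degrees(np.arctan2(e[1],e[0])).round(1),np.degrees(np.arctan2(g[1],g[0])).round(1))
E
```

```text
1.8167 [0.4562 0.4046 0.2311] [[-0.001, 1.0, -0.0], [1.0, 0.001, -0.0], [-0.0, -0.0, -1.0]]
(np.float64(252.99807771205033), np.float64(160.94549142351204)) (np.float64(247.77748471313404), np.float64(172.24842539627957))
sq [0.624 0.313] len 0.084784860084334 0.08396885400403778 dir -96.0 174.1
long [0.466 0.198] len 0.12598041271422009 0.08205029601278194 dir -91.7 177.5
timer [0.47  0.203] len 0.06288178530941795 0.06191486344431468 dir -94.8 173.6
rack [0.617 0.313] len 0.08681087356600413 0.04909064055799616 dir -76.2 -166.6
```

View pics/w1.png

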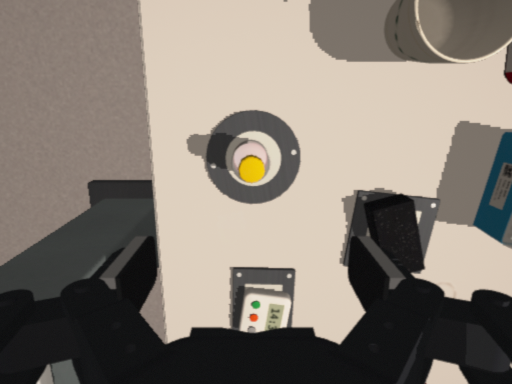

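Wrist view: big round plate is centred at about (253,156.5), the yellow cap at (252,169). The timer sits at the bottom and the rack at right.

```bash
cat >> h.py <<'E'
def blob(im,lo,hi,box):
    u0,v0,u1,v1=box; h=cv2.cvtColor(im[v0:v1,u0:u1],cv2.COLOR_RGB2HSV); m=cv2.inRange(h,lo,hi)
    c=max(cv2.findContours(m,cv2.RETR_EXTERNAL,cv2.CHAIN_APPROX_NONE)[0],key=cv2.contourArea)
    return cv2.convexHull(c)+np.array([[u0,v0]])
def hullw(C,h,z):  # min area rect in world
    p=np.float32([px2w(C,u+0.,v+0.,z)[:2] for u,v in h[:,0]]); return p
E
python3 - <<'E'
from h import *
s=read_state(); im=cv2.imread('pics/w1.png')[:,:,::-1].copy(); C=cam('wrist',s)
h=blob(im,(18,150,100),(35,255,255),(220,140,290,200)); p=hullw(C,h,.091); print('cap',cv2.minEnclosingCircle(p))
h=blob(im,(0,0,0),(180,255,110),(200,100,310,210)); p=hullw(C,h,.006); print('plate',cv2.minEnclosingCircle(p),cv2.fitEllipse(p))
E
```

```text
cap ((0.46113184094429016, 0.4052784740924835), 0.012311047874391079)
plate ((0.46259596943855286, 0.3999244272708893), 0.054633427411317825) ((0.4628072679042816, 0.4001983106136322), (0.10748263448476791, 0.10878422111272812), 65.26461791992188)
```

jog_arm(turn=[[0, 0, 0], [0, 0, 0], [0, 0, 0], [0, 0, 0], [0, 0, 0], [0, 0, 0], [0, 0, 0], [0, 0, 0], [0, 0, 0], [0, 0, 0], [0, 0, 0], [0, 0, 0], [0, 0, 0], [0, 0, 0]], delta_pos=[[0.001, 0.005, 0.02], [0, 0, 0.036], [0, 0, 0.036], [0, 0, 0.036], [0, 0, 0.036], [0, 0, 0.036], [0, 0, 0], [0, 0, 0], [0, 0, 0], [0, 0, 0], [0, 0, 0], [0, 0, 0], [0, 0, 0], [0, 0, 0]], gripper=[0.085, 0.085, 0.085, 0.085, 0.085, 0.085, 0.085, 0.03, 0.03, 0.03, 0.03, 0.03, 0.03, 0.03], grip_force=40)

```text
time: 3.03
tool_pos: [0.4619, 0.4091, 0.0349]
tcp_rot: [2.221, 2.222, 0.008]
wrist_force: [-2.2, 0.1, 7.1]
width: 0.449
grip_force: 40.2
```

jog_arm(turn=[[0, 0, 0], [0, 0, 0], [0, 0, 0], [0, 0, 0], [0, 0, 0], [0, 0, 0], [0, 0, 0], [0, 0, 0], [0, 0, 0], [0, 0, 0], [0, 0, 0], [0, 0, 0], [0, 0, 0], [0, 0, 0], [0, 0, 0], [0, 0, 0], [0, 0, 0], [0, 0, 0]], delta_pos=[[0, 0, -0.02], [0, 0, -0.035], [0, 0, -0.035], [-0.039, -0.002, 0], [-0.039, -0.002, 0], [-0.039, -0.002, 0], [-0.039, -0.002, 0], [-0.039, -0.002, 0], [-0.039, -0.002, 0], [-0.039, -0.002, 0], [-0.039, -0.002, 0], [-0.039, -0.002, 0], [-0.039, -0.002, 0], [-0.039, -0.002, 0], [-0.039, -0.002, 0], [-0.039, -0.002, 0], [-0.039, -0.002, 0], [0, 0, 0]], gripper=[0.03, 0.03, 0.03, 0.03, 0.03, 0.03, 0.03, 0.03, 0.03, 0.03, 0.03, 0.03, 0.03, 0.03, 0.03, 0.03, 0.03, 0.03])

```text
time: 4.53
tool_pos: [0.4331, -0.1455, 0.1232]
tcp_rot: [2.222, 2.211, -0.002]
wrist_force: [-0.0, 0.1, -3.5]
width: 0.447
grip_force: 41.5
```

```bash
python3 - <<'E'
from h import *
s,im=snap('wrist','w2.png'); s2,im2=snap('scene','s2.png')
print(s['tool_pos'].round(4),Ro.from_rotvec(s['tcp_rot']).as_matrix().round(3).tolist(),s['wrist_force'])
cv2.imwrite('pics/c2.png',np.hstack([cv2.resize(im,(400,300)),cv2.resize(im2[150:384,150:462],(400,300))])[:,:,::-1])
E
```

```text
[ 0.4331 -0.1455  0.1232] [[0.005, 1.0, 0.004], [1.0, -0.005, -0.005], [-0.005, 0.004, -1.0]] [-0.03249358  0.12511961 -3.4953604 ]
```

View pics/c2.png

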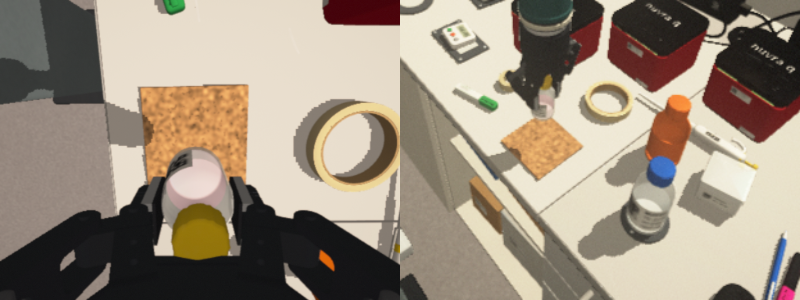

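The small bottle is held upright over the cork, which spans (140–247, 85–…) in the left half of the picture. Setting it down, then going over the big bottle.

jog_arm(turn=[[0, 0, 0], [0, 0, 0], [0, 0, 0], [0, 0, 0], [0, 0, 0], [0, 0, 0], [0, 0, 0], [0, 0, 0], [0, 0, 0], [0, 0, 0], [0, 0, 0], [0, 0, 0], [0, 0, 0], [0, 0, 0], [0, 0, 0], [0, 0, 0], [0, 0, 0], [0, 0, 0], [0, 0, 0], [0, 0, 0]], delta_pos=[[0, 0, 0.035], [0, 0, 0.03], [0, 0, 0.014], [0, 0, 0.008], [0, 0, 0], [0, 0, 0], [0, 0, 0], [0, 0, 0], [0, 0, 0], [0, 0, -0.02], [0, 0, -0.04], [0, 0, -0.04], [0, 0, -0.04], [0, 0, -0.02], [-0.036, 0.006, 0], [-0.036, 0.006, 0], [-0.036, 0.006, 0], [-0.036, 0.006, 0], [-0.036, 0.006, 0], [-0.036, 0.006, 0]], gripper=[0.03, 0.03, 0.03, 0.03, 0.03, 0.085, 0.085, 0.085, 0.085, 0.085, 0.085, 0.085, 0.085, 0.085, 0.085, 0.085, 0.085, 0.085, 0.085, 0.085])

```text
time: 6.3
tool_pos: [0.4688, -0.3565, 0.1947]
tcp_rot: [2.22, 2.221, 0.0]
wrist_force: [0.4, 1.5, 0.5]
width: 0.992
grip_force: 0.0
```

```bash
python3 - <<'E'
from h import *
s,im=snap('wrist','w3.png'); C=cam('wrist',s)
print(s['tool_pos'].round(4),Ro.from_rotvec(s['tcp_rot']).as_matrix().round(3).tolist(),s['wrist_force'])
print(w2px(C,[.469,-.36,.151]),w2px(C,[.464,-.367,.006]))
E
```

```text
[ 0.4688 -0.3565  0.1947] [[-0.0, 1.0, 0.001], [1.0, 0.0, -0.001], [-0.001, 0.001, -1.0]] [0.42981158 1.456391   0.50957151]
(np.float64(252.98410300913912), np.float64(216.40945289199772)) (np.float64(247.57949810693256), np.float64(175.29819827087786))
```

View pics/w3.png

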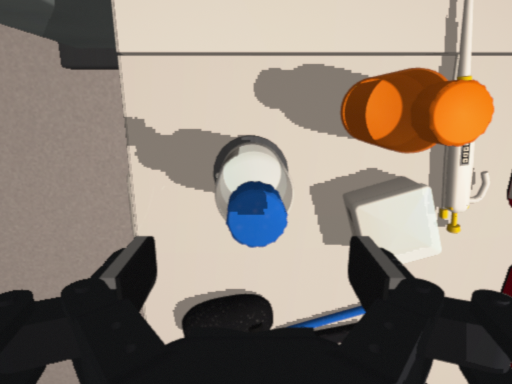

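Blue cap at (257,213), plate ring about (213–288), orange decoy at upper right is clear of the fingers.

```bash
python3 - <<'E'
from h import *
s=read_state(); im=cv2.imread('pics/w3.png')[:,:,::-1].copy(); C=cam('wrist',s)
h=blob(im,(100,120,60),(125,255,255),(215,170,300,255)); p=hullw(C,h,.151); print('cap',cv2.minEnclosingCircle(p))
E
```

```text
cap ((0.47165554761886597, -0.36590880155563354), 0.021255124360322952)
```

jog_arm(turn=[[0, 0, 0], [0, 0, 0], [0, 0, 0], [0, 0, 0], [0, 0, 0], [0, 0, 0], [0, 0, 0], [0, 0, 0], [0, 0, 0], [0, 0, 0], [0, 0, 0]], delta_pos=[[-0.01, 0.003, 0.01], [0, 0, 0.034], [0, 0, 0.034], [0, 0, 0], [0, 0, 0], [0, 0, 0], [0, 0, 0], [0, 0, 0], [0, 0, 0], [0, 0, 0], [0, 0, 0]], gripper=[0.085, 0.085, 0.085, 0.085, 0.03, 0.03, 0.03, 0.03, 0.03, 0.03, 0.03], grip_force=60)

```text
time: 7.27
tool_pos: [0.4729, -0.3658, 0.1193]
tcp_rot: [2.218, 2.219, 0.0]
wrist_force: [-1.8, 0.7, 5.7]
width: 0.43
grip_force: 60.2
```

jog_arm(turn=[[0, 0, 0], [0, 0, 0], [0, 0, 0], [0, 0, 0], [0, 0, 0], [0, 0, 0], [0, 0, 0], [0, 0, 0], [0, 0, 0], [0, 0, 0], [0, 0, 0], [0, 0, 0], [0, 0, 0], [0, 0, 0], [0, 0, 0], [0, 0, 0], [0, 0, 0], [0, 0, 0], [0, 0, 0], [0, 0, 0]], delta_pos=[[0, 0, -0.02], [0, 0, -0.04], [0, 0, -0.04], [0, 0, -0.02], [0.02, 0, 0], [0.036, -0.001, 0], [0.036, -0.001, 0], [0.036, -0.001, 0], [0.036, -0.001, 0], [0.036, -0.001, 0], [0.036, -0.001, 0], [0.036, -0.001, 0], [0.036, -0.001, 0], [0.036, -0.001, 0], [0.036, 0, 0], [0.036, 0, 0], [0.036, 0, 0], [0.036, 0, 0], [0.036, 0, 0], [0.036, 0, 0]], gripper=[0.03, 0.03, 0.03, 0.03, 0.03, 0.03, 0.03, 0.03, 0.03, 0.03, 0.03, 0.03, 0.03, 0.03, 0.03, 0.03, 0.03, 0.03, 0.03, 0.03])

```text
time: 8.93
tool_pos: [0.4618, 0.1972, 0.2369]
tcp_rot: [2.22, 2.222, 0.002]
wrist_force: [1.0, 0.4, -3.8]
width: 0.433
grip_force: 61.4
```

jog_arm(turn=[[0, 0, 0], [0, 0, 0], [0, 0, 0], [0, 0, 0], [0, 0, 0], [0, 0, 0], [0, 0, 0], [0, 0, 0], [0, 0, 0], [0, 0, 0], [0, 0, 0], [0, 0, 0], [0, 0, 0]], delta_pos=[[0.036, 0, 0], [0.036, 0, 0], [0.036, 0, 0], [0.036, 0, 0], [0.036, 0, 0], [0.02, 0.001, 0], [0.004, 0, 0], [0, 0, 0.03], [0, 0, 0.035], [0, 0, 0.03], [0, 0, 0.012], [0, 0, 0.005], [0, 0, 0]], gripper=[0.03, 0.03, 0.03, 0.03, 0.03, 0.03, 0.03, 0.03, 0.03, 0.03, 0.03, 0.03, 0.03])

```text
time: 10.02
tool_pos: [0.4627, 0.3984, 0.1235]
tcp_rot: [-2.221, -2.221, 0.003]
wrist_force: [-0.3, 0.0, -2.9]
width: 0.438
grip_force: 61.4
```

jog_arm(turn=[[0, 0, 0], [0, 0, 0], [0, 0, 0]], delta_pos=[[0.002, 0, 0.001], [0, 0, 0.002], [0, 0, 0]], gripper=[0.03, 0.03, 0.03])

```text
time: 10.27
tool_pos: [0.4646, 0.4023, 0.1234]
tcp_rot: [2.221, 2.222, 0.006]
wrist_force: [-0.4, -0.2, -3.2]
width: 0.433
grip_force: 61.4
```

jog_arm(turn=[[0, 0, 0], [0, 0, 0]], delta_pos=[[0, 0, 0], [0, 0, 0]], gripper=[0.03, 0.03])

```text
time: 10.43
tool_pos: [0.4638, 0.4017, 0.1225]
tcp_rot: [2.221, 2.222, 0.003]
wrist_force: [-0.5, 0.4, -3.8]
width: 0.433
grip_force: 61.4
```

```bash
python3 - <<'E'
from h import *
for i in range(5):
    s=read_state(); vision.read_camera('scene'); print(s['tool_pos'].round(4),s['wrist_force'].round(1))
s,im=snap('scene','s3.png'); cv2.imwrite('pics/c3.png',cv2.resize(im[60:260,60:327],(800,600))[:,:,::-1])
E
```

```text
[0.4638 0.4017 0.1225] [-0.5  0.4 -3.8]
[0.4636 0.4016 0.1222] [-0.9  0.3 -3. ]
[0.4635 0.4015 0.1219] [-0.4  0.5 -2.9]
[0.4634 0.4014 0.1217] [-1.2 -0.8 -3.6]
[0.4633 0.4013 0.1215] [ 0.4 -0.6 -3.4]
```

View pics/c3.png

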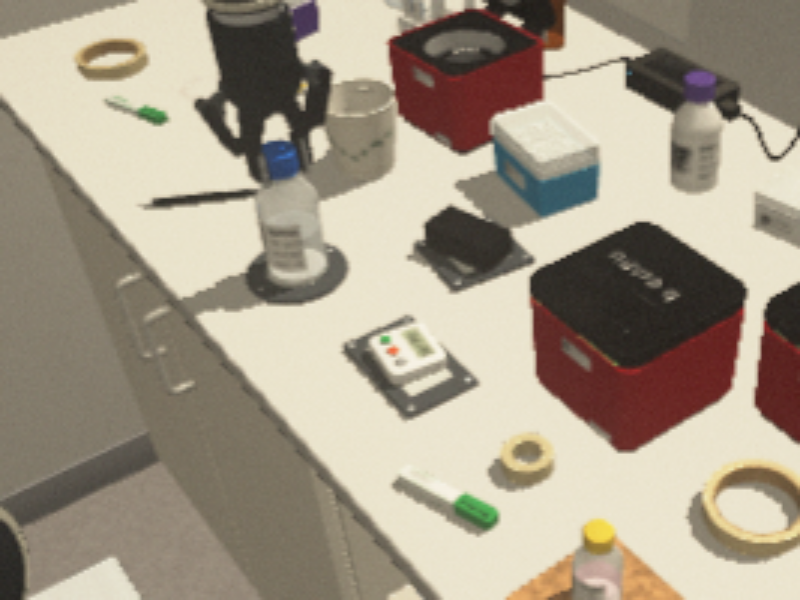

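Bottle is upright over the plate, still just above it; the arm creeps toward its target, so I let it settle.

jog_arm(turn=[[0, 0, 0], [0, 0, 0], [0, 0, 0], [0, 0, 0], [0, 0, 0], [0, 0, 0], [0, 0, 0], [0, 0, 0]], delta_pos=[[0, -0.001, 0.001], [0, 0, 0], [0, 0, 0], [0, 0, 0], [0, 0, 0], [0, 0, 0], [0, 0, 0], [0, 0, 0]], gripper=[0.03, 0.03, 0.03, 0.03, 0.03, 0.03, 0.03, 0.03])

```text
time: 11.4
tool_pos: [0.4622, 0.4013, 0.1203]
tcp_rot: [-2.221, -2.222, -0.0]
wrist_force: [0.2, 0.2, -2.7]
width: 0.429
grip_force: 61.4
```

jog_arm(turn=[[0, 0, 0], [0, 0, 0], [0, 0, 0], [0, 0, 0], [0, 0, 0], [0, 0, 0], [0, 0, 0]], delta_pos=[[0, 0, 0.001], [0, 0, 0.001], [0, 0, 0], [0, 0, 0], [0, 0, 0], [0, 0, 0], [0, 0, 0]], gripper=[0.03, 0.03, 0.03, 0.03, 0.03, 0.03, 0.03])

```text
time: 11.98
tool_pos: [0.4625, 0.4018, 0.1194]
tcp_rot: [-2.221, -2.222, -0.002]
wrist_force: [-1.2, 0.1, 5.1]
width: 0.43
grip_force: 62.3
```

Contact (force +5 N). Release and rise.

jog_arm(turn=[[0, 0, 0], [0, 0, 0], [0, 0, 0], [0, 0, 0], [0, 0, 0], [0, 0, 0], [0, 0, 0], [0, 0, 0], [0, 0, 0], [0, 0, 0], [0, 0, 0], [0, 0, 0], [0, 0, 0], [0, 0, 0]], delta_pos=[[0, 0, 0], [0, 0, 0], [0, 0, 0], [0, 0, 0], [0, 0, 0], [0, 0, 0], [0, 0, -0.02], [0, 0, -0.035], [0, 0, -0.035], [0, 0, -0.035], [0, 0, -0.01], [0, 0, 0], [0, 0, 0], [0, 0, 0]], gripper=[0.05, 0.06, 0.07, 0.085, 0.085, 0.085, 0.085, 0.085, 0.085, 0.085, 0.085, 0.085, 0.085, 0.085])

```text
time: 13.15
tool_pos: [0.4612, 0.4004, 0.2508]
tcp_rot: [-2.221, -2.222, 0.006]
wrist_force: [0.1, 0.3, -0.6]
width: 0.994
grip_force: 0.0
```

```bash
python3 - <<'E'
from h import *
s,im=snap('wrist','w4.png'); C=cam('wrist',s); print(s['tool_pos'])
h=blob(im,(100,120,60),(125,255,255),(200,170,310,290)); p=hullw(C,h,.151); print('cap',cv2.minEnclosingCircle(p))
h=blob(im,(0,0,0),(180,255,110),(190,90,320,230)); p=hullw(C,h,.006); print('plate',cv2.minEnclosingCircle(p))
E
```

```text
[0.46122521 0.40043152 0.25079164]
cap ((0.4606480598449707, 0.40595847368240356), 0.018970318138599396)
plate ((0.4560502767562866, 0.40597331523895264), 0.05438109114766121)
```

View pics/w4.png

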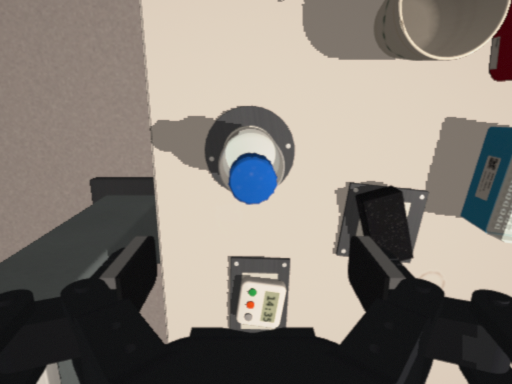

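Bottle upright on plate; plate about (250,150), cap (253,179). The plate estimate shifted 6 mm against the first one, so I repeat it at rest.

```bash
python3 - <<'E'
from h import *
for i in range(3):
    s,im=snap('wrist','w5.png'); C=cam('wrist',s); print(s['tool_pos'].round(4),s['tcp_rot'].round(4),abs(s['joint_vel']).max().round(4))
    h=blob(im,(100,120,60),(125,255,255),(200,170,310,290)); p=hullw(C,h,.151); print('cap',cv2.minEnclosingCircle(p))
    h=blob(im,(0,0,0),(180,255,90),(190,90,320,230)); p=hullw(C,h,.006); print('plate',cv2.minEnclosingCircle(p),h[:,0].min(0),h[:,0].max(0))
T=cam('top');im=vision.read_camera('top')
S=cam('scene');i2=vision.read_camera('scene')
h=blob(im,(100,120,60),(125,255,255),(110,190,170,250)); print('top cap',cv2.minEnclosingCircle(hullw(T,h,.151)))
h=blob(im,(0,0,0),(180,255,110),(110,190,170,250)); print('top plate',cv2.minEnclosingCircle(hullw(T,h,.006)))
E
```

```text
[0.461  0.4003 0.2502] [-2.2205 -2.2217  0.0074] 0.0061
cap ((0.46061137318611145, 0.40590932965278625), 0.018857093527913094)
plate ((0.45594969391822815, 0.40637195110321045), 0.05360598862171173) [205 107] [293 183]
[0.461  0.4003 0.2502] [-2.2205 -2.2216  0.0077] 0.0058
cap ((0.46072015166282654, 0.40597662329673767), 0.01895112544298172)
plate ((0.4558880031108856, 0.40637654066085815), 0.053606197237968445) [205 107] [292 183]
[0.4611 0.4004 0.2504] [-2.2205 -2.2217  0.0072] 0.0095
cap ((0.4606979489326477, 0.40578585863113403), 0.018885325640439987)
plate ((0.4559363126754761, 0.40642377734184265), 0.05351920798420906) [205 107] [292 184]
top cap ((0.45963406562805176, 0.40276557207107544), 0.01876853220164776)
top plate ((0.42767831683158875, 0.43468600511550903), 0.09057343751192093)
```

jog_arm(turn=[[0, 0, 0], [0, 0, 0], [0, 0, 0], [0, 0, 0], [0, 0, 0], [0, 0, 0], [0, 0, 0], [0, 0, 0], [0, 0, 0], [0, 0, 0], [0, 0, 0], [0, 0, 0], [0, 0, 0], [0, 0, 0], [0, 0, 0], [0, 0, 0], [0, 0, 0], [0, 0, 0], [0, 0, 0], [0, 0, 0]], delta_pos=[[-0.04, 0, 0], [-0.04, 0, 0], [-0.04, 0, 0], [-0.04, 0, 0], [-0.04, 0, 0], [-0.04, 0, 0], [-0.04, 0, 0], [-0.04, 0, 0], [-0.04, 0, 0], [-0.04, 0, 0], [-0.04, 0, 0], [-0.04, 0, 0], [-0.04, 0, 0], [-0.04, 0, 0], [-0.04, 0, 0], [-0.04, 0, 0], [-0.04, 0, 0], [-0.04, 0, 0], [-0.04, 0, 0], [-0.007, 0, 0]], gripper=[0.085, 0.085, 0.085, 0.085, 0.085, 0.085, 0.085, 0.085, 0.085, 0.085, 0.085, 0.085, 0.085, 0.085, 0.085, 0.085, 0.085, 0.085, 0.085, 0.085])

```text
time: 15.12
tool_pos: [0.4619, -0.3715, 0.2527]
tcp_rot: [2.224, 2.217, -0.004]
wrist_force: [0.2, 0.2, 0.3]
width: 0.992
grip_force: 0.0
```

jog_arm(turn=[[0, 0, 0], [0, 0, 0], [0, 0, 0], [0, 0, 0], [0, 0, 0], [0, 0, 0], [0, 0, 0], [0, 0, 0]], delta_pos=[[0, 0, 0], [0, 0, 0], [0, 0, 0], [0, 0, 0], [0, 0, 0], [0, 0, 0], [0, 0, 0], [0, 0, 0]], gripper=[0.085, 0.085, 0.085, 0.085, 0.085, 0.085, 0.085, 0.085])

```text
time: 15.78
tool_pos: [0.4628, -0.3652, 0.2535]
tcp_rot: [2.22, 2.223, 0.0]
wrist_force: [0.0, -0.5, 0.2]
width: 0.995
grip_force: 0.0
```

```bash
python3 - <<'E'
from h import *
s,im=snap('wrist','w6.png'); C=cam('wrist',s); print(s['tool_pos'].round(4),s['tcp_rot'].round(4))
u,v=map(int,w2px(C,[.466,-.367,.006])); print(u,v)
h=blob(im,(0,0,0),(180,255,110),(u-60,v-60,u+60,v+60)); p=hullw(C,h,.006); print('plate',cv2.minEnclosingCircle(p),h[:,0].min(0),h[:,0].max(0))
E
```

```text
[ 0.4628 -0.3652  0.2535] [2.2197 2.2226 0.    ]
254 157
plate ((0.46631354093551636, -0.3640873432159424), 0.03940452262759209) [223 123] [287 186]
```

jog_arm(turn=[[0, 0, 0], [0, 0, 0], [0, 0, 0], [0, 0, 0], [0, 0, 0], [0, 0, 0], [0, 0, 0], [0, 0, 0], [0, 0, 0], [0, 0, 0], [0, 0, 0], [0, 0, 0], [0, 0, 0]], delta_pos=[[0.037, -0.005, 0.01], [0.037, -0.005, 0.01], [0.037, -0.005, 0.01], [0.037, -0.005, 0.01], [0.037, -0.005, 0.01], [0.035, -0.005, 0], [0, 0, 0], [0, 0, 0], [0, 0, 0], [0, 0, 0], [0, 0, 0], [0, 0, 0], [0, 0, 0]], gripper=[0.085, 0.085, 0.085, 0.085, 0.085, 0.085, 0.085, 0.085, 0.085, 0.085, 0.085, 0.085, 0.085])

```text
time: 16.92
tool_pos: [0.4327, -0.1467, 0.2033]
tcp_rot: [2.223, 2.22, -0.0]
wrist_force: [-0.2, 0.1, 0.5]
width: 0.997
grip_force: 0.0
```

```bash
python3 - <<'E'
from h import *
s,im=snap('wrist','w7.png'); C=cam('wrist',s); print(s['tool_pos'].round(4),s['tcp_rot'].round(4))
u,v=map(int,w2px(C,[.433,-.1455,.091])); print(u,v)
h=blob(im,(20,190,140),(32,255,255),(u-50,v-40,u+50,v+50)); p=hullw(C,h,.091); print('cap',cv2.minEnclosingCircle(p),h[:,0].min(0),h[:,0].max(0))
E
```

```text
[ 0.4327 -0.1467  0.2033] [ 2.2225e+00  2.2203e+00 -1.0000e-04]
252 182
cap ((0.4329712688922882, -0.13575536012649536), 0.012080265209078789) [240 156] [266 184]
```

jog_arm(turn=[[0, 0, 0], [0, 0, 0], [0, 0, 0], [0, 0, 0], [0, 0, 0], [0, 0, 0], [0, 0, 0], [0, 0, 0], [0, 0, 0], [0, 0, 0], [0, 0, 0], [0, 0, 0], [0, 0, 0], [0, 0, 0], [0, 0, 0], [0, 0, 0], [0, 0, 0]], delta_pos=[[0.006, 0.001, 0.03], [0, 0, 0.04], [0, 0, 0.04], [0, 0, 0.04], [0, 0, 0.02], [0, 0, 0], [0, 0, 0], [0, 0, 0], [0, 0, 0], [0, 0, 0], [0, 0, 0], [0, 0, 0], [0, 0, 0], [0, 0, 0], [0, 0, 0], [0, 0, 0], [0, 0, 0]], gripper=[0.085, 0.085, 0.085, 0.085, 0.085, 0.085, 0.085, 0.085, 0.03, 0.03, 0.03, 0.03, 0.03, 0.03, 0.03, 0.03, 0.03], grip_force=40)

```text
time: 18.38
tool_pos: [0.4342, -0.1402, 0.0347]
tcp_rot: [2.22, 2.221, 0.001]
wrist_force: [-2.1, 0.3, 7.1]
width: 0.454
grip_force: 39.6
```

jog_arm(turn=[[0, 0, 0], [0, 0, 0], [0, 0, 0], [0, 0, 0], [0, 0, 0], [0, 0, 0], [0, 0, 0], [0, 0, 0], [0, 0, 0], [0, 0, 0], [0, 0, 0], [0, 0, 0], [0, 0, 0], [0, 0, 0], [0, 0, 0], [0, 0, 0], [0, 0, 0], [0, 0, 0], [0, 0, 0], [0, 0, 0]], delta_pos=[[0, 0, -0.02], [0, 0, -0.03], [-0.033, 0.005, 0], [-0.033, 0.005, 0], [-0.033, 0.005, 0], [-0.033, 0.005, 0], [-0.033, 0.005, 0], [-0.033, 0.005, 0], [-0.032, 0.004, 0], [0, 0, 0], [0, 0, 0], [0, 0, 0], [0, 0, 0], [0, 0, 0.025], [0, 0, 0.02], [0, 0, 0], [0, 0, 0], [0, 0, 0], [0, 0, 0], [0, 0, 0]], gripper=[0.03, 0.03, 0.03, 0.03, 0.03, 0.03, 0.03, 0.03, 0.03, 0.03, 0.03, 0.03, 0.03, 0.03, 0.03, 0.03, 0.03, 0.03, 0.03, 0.03])

```text
time: 20.05
tool_pos: [0.4682, -0.37, 0.0395]
tcp_rot: [2.219, 2.221, 0.0]
wrist_force: [-0.4, -1.1, -2.9]
width: 0.444
grip_force: 41.4
```

```bash
python3 - <<'E'
from h import *
s,im=snap('scene','s8.png'); print(s['tool_pos'].round(4),s['wrist_force'])
_,w=snap('wrist','w8.png')
cv2.imwrite('pics/c8.png',np.hstack([cv2.resize(im[260:350,290:410],(400,300),interpolation=cv2.INTER_CUBIC),cv2.resize(w,(400,300))])[:,:,::-1])
E
```

```text
[ 0.4682 -0.37    0.0395] [-0.37034647 -1.12947867 -2.94470749]
```

View pics/c8.png

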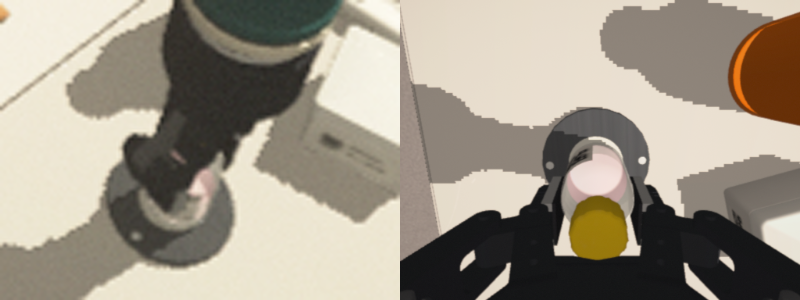

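Bottle is centred sideways on the plate ring (543–648 vs bottle ~597); a thin white crescent shows behind it. Set down.

jog_arm(turn=[[0, 0, 0], [0, 0, 0], [0, 0, 0], [0, 0, 0], [0, 0, 0], [0, 0, 0], [0, 0, 0]], delta_pos=[[0, 0, 0.002], [0, 0, 0.002], [0, 0, 0.001], [0, 0, 0], [0, 0, 0], [0, 0, 0], [0, 0, 0]], gripper=[0.03, 0.03, 0.03, 0.03, 0.03, 0.03, 0.03])

```text
time: 20.73
tool_pos: [0.468, -0.3701, 0.0345]
tcp_rot: [2.22, 2.221, 0.0]
wrist_force: [-1.6, 1.8, 5.3]
width: 0.445
grip_force: 42.4
```

Contact. Release, rise, look.

jog_arm(turn=[[0, 0, 0], [0, 0, 0], [0, 0, 0], [0, 0, 0], [0, 0, 0], [0, 0, 0], [0, 0, 0], [0, 0, 0], [0, 0, 0], [0, 0, 0], [0, 0, 0], [0, 0, 0], [0, 0, 0], [0, 0, 0], [0, 0, 0], [0, 0, 0], [0, 0, 0], [0, 0, 0], [0, 0, 0]], delta_pos=[[0, 0, 0], [0, 0, 0], [0, 0, 0], [0, 0, 0], [0, 0, 0], [0, 0, 0], [0, 0, -0.02], [0, 0, -0.04], [0, 0, -0.04], [0, 0, -0.04], [0, 0, -0.04], [0, 0, -0.036], [0, 0, 0], [0, 0, 0], [0, 0, 0], [0, 0, 0], [0, 0, 0], [0, 0, 0], [0, 0, 0]], gripper=[0.05, 0.06, 0.07, 0.085, 0.085, 0.085, 0.085, 0.085, 0.085, 0.085, 0.085, 0.085, 0.085, 0.085, 0.085, 0.085, 0.085, 0.085, 0.085])

```text
time: 22.32
tool_pos: [0.4671, -0.3693, 0.2478]
tcp_rot: [-2.219, -2.22, 0.0]
wrist_force: [0.1, -0.1, 1.2]
width: 0.996
grip_force: 0.0
```

```bash
python3 - <<'E'
from h import *
s,im=snap('wrist','w9.png'); C=cam('wrist',s); print(s['tool_pos'].round(4),s['tcp_rot'].round(4))
u,v=map(int,w2px(C,[.466,-.364,.006])); print(u,v)
h=blob(im,(0,0,0),(180,255,105),(u-50,v-60,u+60,v+60)); p=hullw(C,h,.006); print('plate',cv2.minEnclosingCircle(p),h[:,0].min(0),h[:,0].max(0))
u,v=map(int,w2px(C,[.468,-.366,.091]))
h=blob(im,(20,150,100),(32,255,255),(u-50,v-40,u+50,v+50)); p=hullw(C,h,.091); print('cap',cv2.minEnclosingCircle(p),h[:,0].min(0),h[:,0].max(0))
b=cv2.imread('pics/w5.png')[80:220,170:330]
a=im[80:220,170:330,::-1]
cv2.imwrite('pics/c9.png',cv2.resize(np.hstack([a,b]),(800,350),interpolation=cv2.INTER_CUBIC))
E
```

```text
[ 0.4671 -0.3693  0.2478] [-2.2192e+00 -2.2202e+00  3.0000e-04]
251 153
plate ((0.46623361110687256, -0.3644537031650543), 0.0392419770359993) [220 121] [284 184]
cap ((0.4682959318161011, -0.36540335416793823), 0.012426742352545261) [243 156] [266 181]
```

View pics/c9.png

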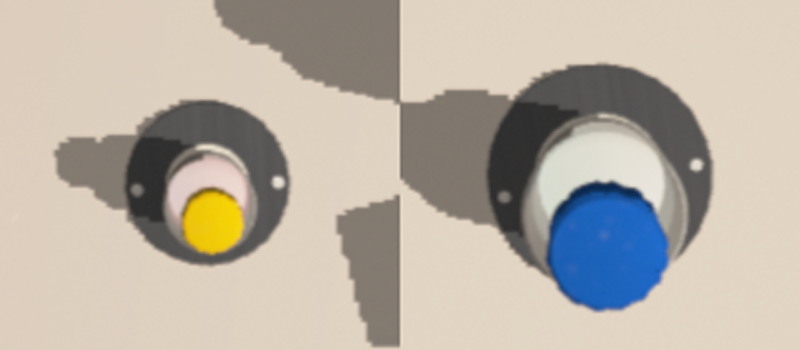

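Both bottles stand centred within a few mm (left: small bottle in its ring; right: big bottle ring 488–712 vs foot ~606). On to the timer.

jog_arm(turn=[[0, 0, 0], [0, 0, 0], [0, 0, 0], [0, 0, 0], [0, 0, 0], [0, 0, 0], [0, 0, 0], [0, 0, 0], [0, 0, 0], [0, 0, 0], [0, 0, 0], [0, 0, 0], [0, 0, 0], [0, 0, 0], [0, 0, 0], [0, 0, 0], [0, 0, 0], [0, 0, 0], [0, 0, 0], [0, 0, 0]], delta_pos=[[0.038, 0, 0], [0.038, 0, 0], [0.038, 0, 0], [0.038, 0, 0], [0.038, 0, 0], [0.038, 0, 0], [0.038, 0, 0], [0.038, 0, 0], [0.038, 0, 0], [0.038, 0, 0], [0.038, 0, 0], [0.038, 0, 0], [0.038, 0, 0], [0.038, 0, 0], [0.038, 0, 0], [0, 0, 0], [0, 0, 0], [0, 0, 0], [0, 0, 0], [0, 0, 0]], gripper=[0.085, 0.085, 0.085, 0.085, 0.085, 0.085, 0.085, 0.085, 0.085, 0.085, 0.085, 0.085, 0.085, 0.085, 0.085, 0.085, 0.085, 0.085, 0.085, 0.085])

```text
time: 24.03
tool_pos: [0.4675, 0.1989, 0.2492]
tcp_rot: [2.223, 2.22, -0.001]
wrist_force: [-1.0, 0.1, -0.3]
width: 0.993
grip_force: 0.0
```

jog_arm(turn=[[0, 0, 0], [0, 0, 0], [0, 0, 0], [0, 0, 0]], delta_pos=[[0, 0, 0], [0, 0, 0], [0, 0, 0], [0, 0, 0]], gripper=[0.085, 0.085, 0.085, 0.085])

```text
time: 24.37
tool_pos: [0.4675, 0.1998, 0.2494]
tcp_rot: [2.222, 2.221, 0.0]
wrist_force: [-0.0, 0.3, 0.0]
width: 0.992
grip_force: 0.0
```

```bash
python3 - <<'E'
from h import *
s,im=snap('wrist','w10.png'); C=cam('wrist',s); print(s['tool_pos'].round(4),s['tcp_rot'].round(4))
for n,p in [('long',(.466,.198,.006)),('timer',(.47,.203,.024)),('sq',(.624,.313,.006)),('rack',(.617,.313,.036))]: print(n,w2px(C,p))
E
```

```text
[0.4675 0.1998 0.2494] [2.2218e+00 2.2209e+00 2.0000e-04]
long (np.float64(251.00169942176365), np.float64(158.45705469062602))
timer (np.float64(254.4377583662762), np.float64(156.81510977356194))
sq (np.float64(392.14936565409573), np.float64(56.72748160856233))
rack (np.float64(397.6531492736455), np.float64(52.7661508596081))
```

View pics/w10.png

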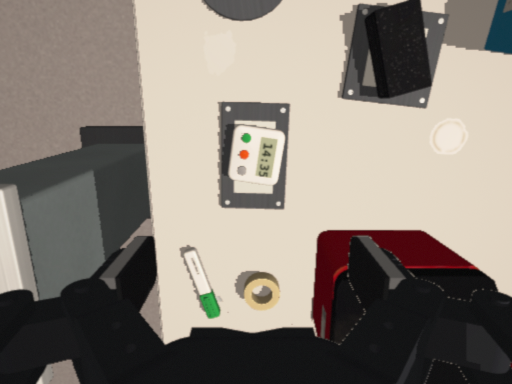

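```bash
cat >> h.py <<'E'
def quad(C,pts,z):
    p=np.array([px2w(C,u,v,z)[:2] for u,v in pts]); e=p[1]-p[0]+p[2]-p[3]; g=p[0]-p[3]+p[1]-p[2]
    a=np.degrees([np.arctan2(e[1],e[0]),np.arctan2(g[1],g[0])-np.pi/2])
    return p.mean(0).round(4),'wx %.4f wy %.4f'%(np.linalg.norm(e)/2,np.linalg.norm(g)/2),'yaw',a.round(1)
E
python3 - <<'E'
from h import *
s=read_state(); C=cam('wrist',s)
print('timer',quad(C,[(236,126),(285,130),(278,185),(230,180)],.024))
print('longscrews',quad(C,[(228,108),(283,110),(278,204),(227,202)],.006))
print('long',quad(C,[(221,101),(290,103),(284,209),(220,208)],.006))
print('sq screws',quad(C,[(364,10),(442,20),(424,101),(351,93)],.006))
print('rack',quad(C,[(366,11),(412,0),(432,88),(380,97)],.036))
im=cv2.imread('pics/w10.png')
a=cv2.resize(im[90:215,205:305],(480,600),interpolation=cv2.INTER_CUBIC); cv2.imwrite('pics/c10.png',a)
E
```

```text
timer (array([0.4732, 0.2043]), 'wx 0.0561 wy 0.0637', 'yaw', array([-5.4, -6.5]))
longscrews (array([0.4696, 0.199 ]), 'wx 0.0641 wy 0.1148', 'yaw', array([-2.2, -1.7]))
long (array([0.4692, 0.1992]), 'wx 0.0804 wy 0.1299', 'yaw', array([-1.3, -1.8]))
sq screws (array([0.6274, 0.3126]), 'wx 0.0861 wy 0.0859', 'yaw', array([-6.2, -5. ]))
rack (array([0.6167, 0.3154]), 'wx 0.0502 wy 0.0872', 'yaw', array([10.9, 18.2]))
```

View pics/c10.png

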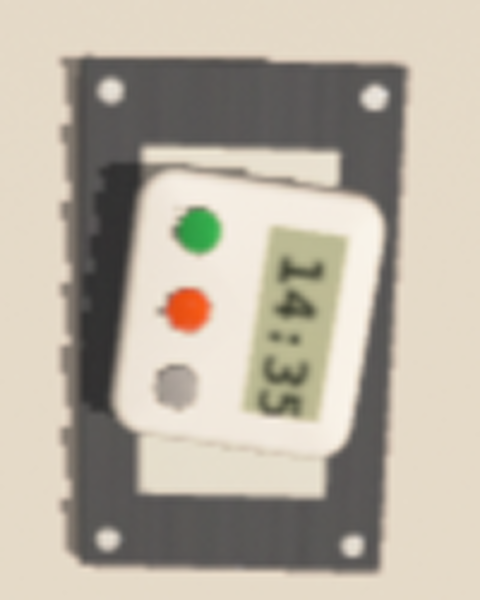

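Timer sits on the long plate, turned about −7° (its 60 mm side along world x); tape and red box are clear of the fingers.

jog_arm(turn=[[0, 0, 0], [0, 0, 0.122], [0, 0, 0], [0, 0, 0], [0, 0, 0], [0, 0, 0], [0, 0, 0], [0, 0, 0], [0, 0, 0], [0, 0, 0], [0, 0, 0], [0, 0, 0], [0, 0, 0], [0, 0, 0], [0, 0, 0], [0, 0, 0], [0, 0, 0], [0, 0, 0], [0, 0, 0], [0, 0, 0]], delta_pos=[[-0.001, 0.006, 0.02], [0, 0, 0], [0, 0, 0.038], [0, 0, 0.038], [0, 0, 0.038], [0, 0, 0.038], [0, 0, 0.038], [0, 0, 0.02], [0, 0, 0.01], [0, 0, 0], [0, 0, 0], [0, 0, 0], [0, 0, 0], [0, 0, 0], [0, 0, 0], [0, 0, 0], [0, 0, 0], [0, 0, 0], [0, 0, 0], [0, 0, 0]], gripper=[0.085, 0.085, 0.085, 0.085, 0.085, 0.085, 0.085, 0.085, 0.085, 0.085, 0.085, 0.085, 0.085, 0.085, 0.05, 0.05, 0.05, 0.05, 0.05, 0.05], grip_force=30)

```text
time: 26.08
tool_pos: [0.474, 0.1995, 0.0102]
tcp_rot: [2.352, 2.082, 0.002]
wrist_force: [-2.0, -0.9, 6.7]
width: 0.69
grip_force: 32.1
```

jog_arm(turn=[[0, 0, 0], [0, 0, 0], [0, 0, 0], [0, 0, 0], [0, 0, 0], [0, 0, 0], [0, 0, 0], [0, 0, 0], [0, 0, 0], [0, 0, 0], [0, 0, 0], [0, 0, 0], [0, 0, 0], [0, 0, 0], [0, 0, 0], [0, 0, 0], [0, 0, 0], [0, 0, 0], [0, 0, 0], [0, 0, 0]], delta_pos=[[0, 0, -0.02], [0, 0, -0.04], [-0.038, 0, 0], [-0.038, 0, 0], [-0.038, 0, 0], [-0.038, 0, 0], [-0.038, 0, 0], [-0.038, 0, 0], [-0.038, 0, 0], [-0.038, 0, 0], [-0.038, 0, 0], [0, 0, 0], [0, 0, 0], [0, 0, 0], [0, 0, 0.03], [0, 0, 0.02], [0, 0, 0.006], [0, 0, 0], [0, 0, 0], [0, 0, 0]], gripper=[0.05, 0.05, 0.05, 0.05, 0.05, 0.05, 0.05, 0.05, 0.05, 0.05, 0.05, 0.05, 0.05, 0.05, 0.05, 0.05, 0.05, 0.05, 0.05, 0.05])

```text
time: 27.75
tool_pos: [0.433, -0.1399, 0.0143]
tcp_rot: [2.35, 2.083, 0.001]
wrist_force: [1.3, 0.3, -0.5]
width: 0.688
grip_force: 33.6
```

jog_arm(turn=[[0, 0, 0], [0, 0, 0], [0, 0, 0], [0, 0, 0], [0, 0, 0], [0, 0, 0], [0, 0, 0], [0, 0, 0], [0, 0, 0], [0, 0, 0], [0, 0, 0], [0, 0, 0], [0, 0, 0], [0, 0, 0], [0, 0, -0.119], [0, 0, -0.119], [0, 0, -0.119]], delta_pos=[[0, 0, 0.003], [0, 0, 0], [0, 0, 0], [0, 0, 0], [0, 0, 0], [0, 0, 0], [0, 0, 0], [0, 0, 0], [0, 0, -0.02], [0, 0, -0.04], [0, 0, -0.04], [0, 0, -0.04], [0, 0, -0.04], [0, 0, -0.04], [0, 0, -0.02], [0, 0, 0], [0, 0, 0]], gripper=[0.05, 0.05, 0.05, 0.065, 0.075, 0.085, 0.085, 0.085, 0.085, 0.085, 0.085, 0.085, 0.085, 0.085, 0.085, 0.085, 0.085])

```text
time: 29.17
tool_pos: [0.4333, -0.1408, 0.2532]
tcp_rot: [1.935, 2.469, 0.002]
wrist_force: [-0.4, -0.9, -0.6]
width: 0.995
grip_force: 0.0
```

jog_arm(turn=[[0, 0, 0], [0, 0, 0], [0, 0, 0], [0, 0, 0], [0, 0, 0], [0, 0, 0], [0, 0, 0], [0, 0, 0], [0, 0, 0], [0, 0, 0], [0, 0, 0], [0, 0, 0], [0, 0, 0], [0, 0, 0], [0, 0, 0], [0, 0, 0], [0, 0, 0], [0, 0, 0], [0, 0, 0], [0, 0, 0]], delta_pos=[[0.03, 0.022, 0], [0.03, 0.022, 0], [0.03, 0.022, 0], [0.03, 0.022, 0], [0.03, 0.022, 0], [0.03, 0.022, 0], [0.03, 0.022, 0], [0.03, 0.022, 0], [0.03, 0.022, 0], [0.03, 0.022, 0], [0.03, 0.022, 0], [0.03, 0.022, 0], [0.033, 0.02, 0], [0, 0, 0], [0, 0, 0], [0, 0, 0], [0, 0, 0], [0, 0, 0], [0, 0, 0], [0, 0, 0]], gripper=[0.085, 0.085, 0.085, 0.085, 0.085, 0.085, 0.085, 0.085, 0.085, 0.085, 0.085, 0.085, 0.085, 0.085, 0.085, 0.085, 0.085, 0.085, 0.085, 0.085])

```text
time: 30.83
tool_pos: [0.6164, 0.3072, 0.2508]
tcp_rot: [1.946, 2.466, 0.001]
wrist_force: [0.9, -0.2, 0.2]
width: 0.992
grip_force: 0.0
```

```bash
python3 - <<'E'
from h import *
s,im=snap('wrist','w11.png'); C=cam('wrist',s); print(s['tool_pos'].round(4),s['tcp_rot'].round(4))
u,v=map(int,w2px(C,[.617,.314,.036])); print(u,v)
a=im[v-75:v+75,u-100:u+100]; print(u-100,v-75)
cv2.imwrite('pics/c11.png',cv2.resize(a[:,:,::-1],(800,600),interpolation=cv2.INTER_CUBIC))
E
```

```text
[0.6164 0.3072 0.2508] [1.9464e+00 2.4656e+00 8.0000e-04]
254 155
154 80
```

View pics/c11.png

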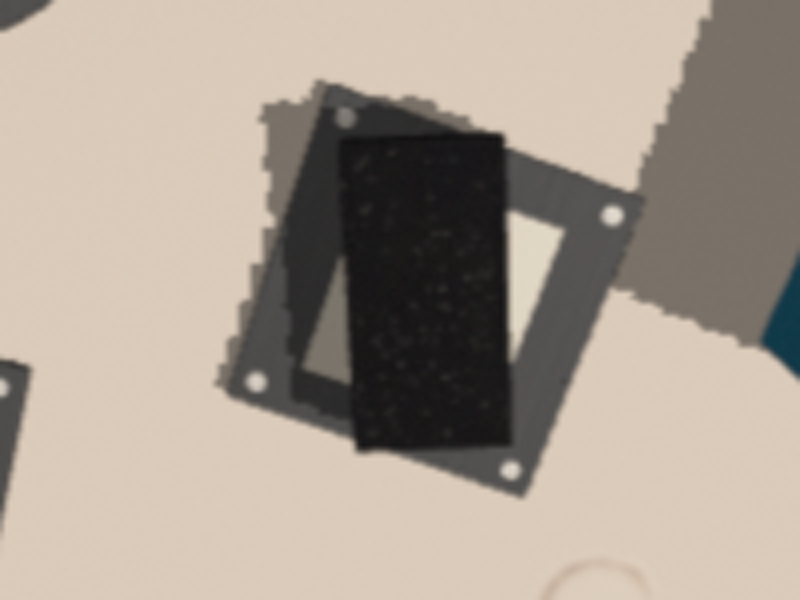

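Rack is nearly aligned with the tool, crop corners (340,138)–(512,443); plate screws at (345,117), (612,215), (511,469), (256,381).

```bash
python3 - <<'E'
from h import *
s=read_state(); C=cam('wrist',s); f=lambda L:[(154+u/4,80+v/4) for u,v in L]
print('rack',quad(C,f([(340,138),(503,132),(512,443),(357,450)]),.036))
print('sq',quad(C,f([(345,117),(612,215),(511,469),(256,381)]),.006))
a,b=[px2w(C,*p,.006)[:2] for p in f([(565,232),(303,370)])]
print('field corners diff in plate frame'); c=np.radians(-6); d=a-b; print(np.array([[np.cos(c),np.sin(c)],[-np.sin(c),np.cos(c)]])@d, (a+b)/2)
R=Ro.from_rotvec(s['tcp_rot']).as_matrix(); print('tool yaw',np.degrees(np.arctan2(R[1,1],R[0,1])))
E
```

```text
rack (array([0.6237, 0.3177]), 'wx 0.0444 wy 0.0876', 'yaw', array([15.8, 16.3]))
sq (array([0.6268, 0.3124]), 'wx 0.0842 wy 0.0838', 'yaw', array([-6.2, -6.2]))
field corners diff in plate frame
[0.06050796 0.06608506] [0.62734404 0.31174217]
tool yaw 13.430921929585704
```

jog_arm(turn=[[0, 0, 0], [0, 0, -0.045], [0, 0, 0], [0, 0, 0], [0, 0, 0], [0, 0, 0], [0, 0, 0], [0, 0, 0], [0, 0, 0], [0, 0, 0], [0, 0, 0], [0, 0, 0], [0, 0, 0], [0, 0, 0], [0, 0, 0], [0, 0, 0], [0, 0, 0], [0, 0, 0], [0, 0, 0], [0, 0, 0]], delta_pos=[[0.003, 0.01, 0.01], [0, 0, 0.02], [0, 0, 0.038], [0, 0, 0.038], [0, 0, 0.038], [0, 0, 0.038], [0, 0, 0.036], [0, 0, 0.015], [0, 0, 0.006], [0, 0, 0], [0, 0, 0], [0, 0, 0], [0, 0, 0], [0, 0, 0], [0, 0, 0], [0, 0, 0], [0, 0, 0], [0, 0, 0], [0, 0, 0], [0, 0, 0]], gripper=[0.085, 0.085, 0.085, 0.085, 0.085, 0.085, 0.085, 0.085, 0.085, 0.085, 0.085, 0.085, 0.085, 0.04, 0.04, 0.04, 0.04, 0.04, 0.04, 0.04], grip_force=40)

```text
time: 32.55
tool_pos: [0.626, 0.3137, 0.0123]
tcp_rot: [1.889, 2.51, 0.002]
wrist_force: [-2.5, -0.3, 4.9]
width: 0.53
grip_force: 41.3
```

jog_arm(turn=[[0, 0, 0], [0, 0, 0], [0, 0, 0], [0, 0, 0.104], [0, 0, 0.104], [0, 0, 0.103], [0, 0, 0], [0, 0, 0], [0, 0, 0], [0, 0, 0], [0, 0, 0], [0, 0, 0], [0, 0, 0], [0, 0, 0], [0, 0, 0], [0, 0, 0], [0, 0, 0], [0, 0, 0], [0, 0, 0], [0, 0, 0]], delta_pos=[[0, 0, -0.02], [0, 0, -0.03], [0, 0, -0.03], [0, 0, 0], [0, 0, 0], [0, 0, 0], [-0.02, -0.025, 0], [-0.02, -0.025, 0], [-0.02, -0.025, 0], [-0.02, -0.025, 0], [-0.022, -0.026, 0], [-0.022, -0.026, 0], [0, 0, 0], [0, 0, 0], [0, 0, 0.035], [0, 0, 0.02], [0, 0, 0], [0, 0, 0], [0, 0, 0], [0, 0, 0]], gripper=[0.04, 0.04, 0.04, 0.04, 0.04, 0.04, 0.04, 0.04, 0.04, 0.04, 0.04, 0.04, 0.04, 0.04, 0.04, 0.04, 0.04, 0.04, 0.04, 0.04])

```text
time: 34.22
tool_pos: [0.4716, 0.195, 0.0379]
tcp_rot: [2.254, 2.187, 0.005]
wrist_force: [-0.2, -0.1, -1.1]
width: 0.526
grip_force: 41.5
```

```bash
python3 - <<'E'
from h import *
s,w=snap('wrist','w12.png'); print(s['tool_pos'].round(4),s['wrist_force'],s['width'])
R=Ro.from_rotvec(s['tcp_rot']).as_matrix(); print('tool yaw',np.degrees(np.arctan2(R[1,1],R[0,1])))
cv2.imwrite('pics/c12.png',w[:,:,::-1])
E
```

```text
[0.4716 0.195  0.0379] [-0.20837805 -0.11102862 -1.10648266] 0.5259974795742492
tool yaw -1.7361273859901947
```

View pics/c12.png

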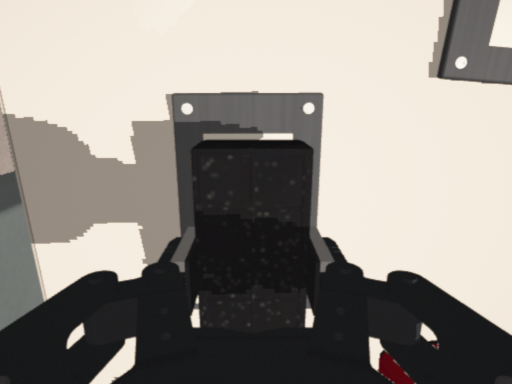

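Plate edge spans u 174–322 (centre 248), rack 194–311 (centre 252): about 2 mm too far in x. Far field edge at v=134, far rack top edge v≈143.

```bash
python3 - <<'E'
from h import *
s=read_state(); C=cam('wrist',s)
print('rack far',px2w(C,252,142,.0616),'field far',px2w(C,248,134,.006),'plate far',px2w(C,248,94,.006))
print('widths',px2w(C,311,142,.0616)-px2w(C,194,142,.0616),px2w(C,322,94,.006)-px2w(C,174,94,.006))
E
```

```text
rack far [0.47239672 0.24498452 0.0616    ] field far [0.47040144 0.24271713 0.006     ] plate far [0.47107962 0.26329598 0.006     ]
widths [ 0.04296603 -0.00129777  0.        ] [ 0.07688428 -0.00227906  0.        ]
```

jog_arm(turn=[[0, 0, 0], [0, 0, 0], [0, 0, 0], [0, 0, 0], [0, 0, 0], [0, 0, 0], [0, 0, 0], [0, 0, 0], [0, 0, 0]], delta_pos=[[-0.001, -0.002, 0.01], [0, 0, 0.008], [0, 0, 0.004], [0, 0, 0.002], [0, 0, 0.001], [0, 0, 0], [0, 0, 0], [0, 0, 0], [0, 0, 0]], gripper=[0.04, 0.04, 0.04, 0.04, 0.04, 0.04, 0.04, 0.04, 0.04])

```text
time: 35.02
tool_pos: [0.4669, 0.1929, 0.0123]
tcp_rot: [-2.254, -2.187, 0.003]
wrist_force: [-6.1, -1.9, 12.0]
width: 0.524
grip_force: 42.6
```

Slightly over-shifted in x; lift 4 mm, correct, set down.

jog_arm(turn=[[0, 0, 0], [0, 0, 0], [0, 0, 0], [0, 0, 0], [0, 0, 0], [0, 0, 0], [0, 0, 0], [0, 0, 0]], delta_pos=[[0, 0, -0.006], [0, 0.002, 0], [0, 0, 0], [0, 0, 0], [0, 0, 0], [0, 0, 0], [0, 0, 0], [0, 0, 0]], gripper=[0.04, 0.04, 0.04, 0.04, 0.04, 0.04, 0.04, 0.04])

```text
time: 35.68
tool_pos: [0.4695, 0.1931, 0.017]
tcp_rot: [-2.255, -2.187, 0.001]
wrist_force: [-0.6, 0.2, -0.9]
width: 0.519
grip_force: 41.6
```

```bash
python3 - <<'E'
from h import *
s,w=snap('wrist','w13.png'); print(s['tool_pos'].round(4),s['wrist_force'].round(1))
g=cv2.cvtColor(w,cv2.COLOR_RGB2GRAY).astype(int)
for v in (98,120,155,170,180): print(v,''.join('%4d'%x for x in g[v,165:335:4]))
E
```

```text
[0.4695 0.1931 0.017 ] [-0.6  0.2 -0.9]
98  117  99 100 103 163 119 102 103  99  99  99 102 103 104 102  99 100 101 103 102 103 103 105 102 106 106 104 104 104 104 106 103 101 106 103 101 102 103 123 222 126 104 104
120  144  93 100 100 100 100 100 103  99  99  98 102 102 102 102 100 100 101 103 101 103 103 104 102 104 105 105 104 104 106 106 101 101 105 102 101 103 103 105 105 104 103 105
155  143 114  58  59  59  59  58  30  29  32  31  32  34  32  33  31  49  35  31  33  38  34  33  32  32  30  33  31  33  33  32  32  33  33  32  32  35  80 105 106 104 102 125
170  144 141  58  58  58  58  59  31  30  35  41  34  34  33  33  36  33  33  33  32  34  30  33  31  32  33  31  33  32  32  33  31  33  33  33  32  41  93 104 104 102 102 199
180  144 144  56  58  60  58  58  48  31  33  34  33  33  33  33  33  33  33  33  33  32  31  34  32  31  32  35  34  32  32  34  36  44  35  33  36  35 101 105 104 103 102 225
```

Now centred (plate 170–333, rack 192–312). Lower and release.

jog_arm(turn=[[0, 0, 0], [0, 0, 0], [0, 0, 0], [0, 0, 0], [0, 0, 0], [0, 0, 0], [0, 0, 0], [0, 0, 0], [0, 0, 0], [0, 0, 0], [0, 0, 0], [0, 0, 0], [0, 0, 0], [0, 0, 0], [0, 0, 0], [0, 0, 0], [0, 0, 0], [0, 0, 0]], delta_pos=[[0, 0, 0.003], [0, 0, 0.001], [0, 0, 0], [0, 0, 0], [0, 0, 0], [0, 0, 0], [0, 0, 0], [0, 0, 0], [0, 0, 0], [0, 0, -0.02], [0, 0, -0.04], [0, 0, -0.04], [0, 0, -0.04], [0, 0, -0.04], [0, 0, -0.04], [0, 0, -0.015], [0, 0, 0], [0, 0, 0]], gripper=[0.04, 0.04, 0.04, 0.04, 0.05, 0.06, 0.07, 0.085, 0.085, 0.085, 0.085, 0.085, 0.085, 0.085, 0.085, 0.085, 0.085, 0.085])

```text
time: 37.23
tool_pos: [0.4703, 0.1934, 0.2496]
tcp_rot: [2.254, 2.186, 0.004]
wrist_force: [-0.6, -0.8, -0.3]
width: 0.996
grip_force: 0.0
```

jog_arm(turn=[[0, 0, 0], [0, 0, 0], [0, 0, 0], [0, 0, 0]], delta_pos=[[0, 0, 0], [0, 0, 0], [0, 0, 0], [0, 0, 0]], gripper=[0.085, 0.085, 0.085, 0.085])

```text
time: 37.57
tool_pos: [0.4687, 0.1928, 0.2464]
tcp_rot: [-2.254, -2.186, 0.005]
wrist_force: [0.3, -0.5, -0.8]
width: 0.996
grip_force: 0.0
```

```bash
python3 - <<'E'
from h import *
s,w=snap('wrist','w14.png'); C=cam('wrist',s); print(s['tool_pos'].round(4))
R=Ro.from_rotvec(s['tcp_rot']).as_matrix(); print('tool yaw',np.degrees(np.arctan2(R[1,1],R[0,1])))
for n,p in [('long',(.469,.199,.006)),('sq',(.627,.312,.006))]: print(n,w2px(C,p))
cv2.imwrite('pics/c14.png',cv2.resize(w[0:220,190:483],(800,600),interpolation=cv2.INTER_CUBIC)[:,:,::-1])
E
```

```text
[0.4687 0.1928 0.2464]
tool yaw -1.7484782254718045
long (np.float64(252.90198165369375), np.float64(152.00878572231593))
sq (np.float64(393.5723794594504), np.float64(45.56176507141868))
```

View pics/c14.png

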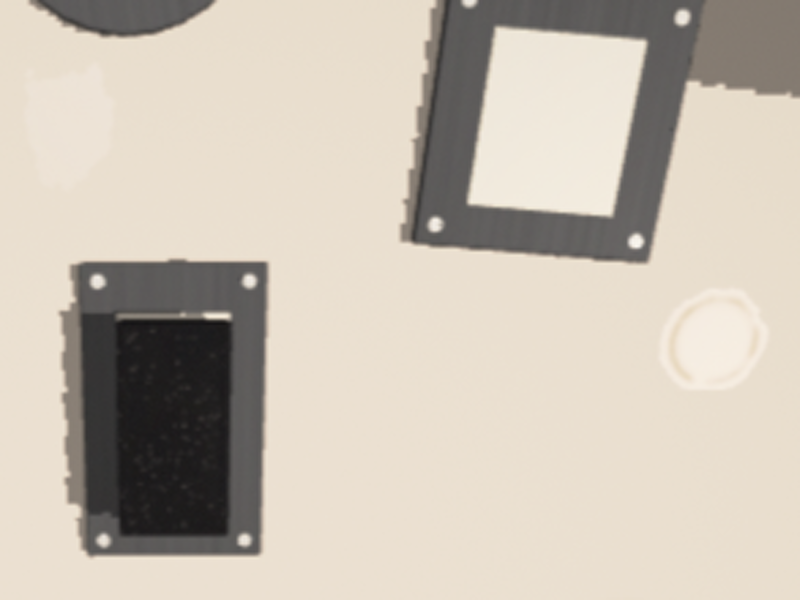

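Rack lies along its plate (within ~2–3 mm of centre); the square plate's field is empty. Going back for the timer.

jog_arm(turn=[[0, 0, 0.092], [0, 0, 0], [0, 0, 0], [0, 0, 0], [0, 0, 0], [0, 0, 0], [0, 0, 0], [0, 0, 0], [0, 0, 0], [0, 0, 0], [0, 0, 0], [0, 0, 0], [0, 0, 0], [0, 0, 0], [0, 0, 0], [0, 0, 0], [0, 0, 0], [0, 0, 0]], delta_pos=[[0, 0, 0], [-0.037, 0.001, 0], [-0.037, 0.001, 0], [-0.037, 0.001, 0], [-0.037, 0.001, 0], [-0.037, 0.001, 0], [-0.037, 0, 0], [-0.037, 0, 0], [-0.037, 0, 0], [-0.039, 0, 0], [0, 0, 0], [0, 0, 0], [0, 0, 0.036], [0, 0, 0.036], [0, 0, 0.036], [0, 0, 0.036], [0, 0, 0], [0, 0, 0]], gripper=[0.085, 0.085, 0.085, 0.085, 0.085, 0.085, 0.085, 0.085, 0.085, 0.085, 0.085, 0.085, 0.085, 0.085, 0.085, 0.085, 0.085, 0.085])

```text
time: 39.12
tool_pos: [0.4317, -0.1379, 0.1024]
tcp_rot: [-2.347, -2.079, 0.004]
wrist_force: [0.3, 0.2, 0.2]
width: 0.993
grip_force: 0.0
```

```bash
python3 - <<'E'
from h import *
C=cam('wrist',read_state()); s,w=snap('wrist','w15.png'); C=cam('wrist',s); print(s['tool_pos'].round(4))
R=Ro.from_rotvec(s['tcp_rot']).as_matrix(); print('tool yaw',np.degrees(np.arctan2(R[1,1],R[0,1])))
f=lambda L:[(190+u/2.73,v/2.727) for u,v in L]
h=blob(w,(0,0,190),(180,40,255),(190,100,320,330)); p=hullw(C,h,.024); r=cv2.minAreaRect(p); print(r, h[:,0].min(0),h[:,0].max(0))
E
```

```text
[ 0.4317 -0.1379  0.1024]
tool yaw -6.921960339391196
((0.43318381905555725, -0.13480639457702637), (0.06268040090799332, 0.05611717700958252), 83.00250244140625) [215 147] [295 232]
```

jog_arm(turn=[[0, 0, 0], [0, 0, 0], [0, 0, 0], [0, 0, 0], [0, 0, 0], [0, 0, 0], [0, 0, 0], [0, 0, 0], [0, 0, 0], [0, 0, 0], [0, 0, 0], [0, 0, 0], [0, 0, 0], [0, 0, 0], [0, 0, 0]], delta_pos=[[-0.001, 0.001, 0.036], [0, 0, 0.035], [0, 0, 0.015], [0, 0, 0.005], [0, 0, 0], [0, 0, 0], [0, 0, 0], [0, 0, 0], [0, 0, 0], [0, 0, 0], [0, 0, 0], [0, 0, 0], [0, 0, 0], [0, 0, 0], [0, 0, 0]], gripper=[0.085, 0.085, 0.085, 0.085, 0.085, 0.085, 0.085, 0.085, 0.05, 0.05, 0.05, 0.05, 0.05, 0.05, 0.05], grip_force=30)

```text
time: 40.42
tool_pos: [0.4352, -0.1413, 0.0143]
tcp_rot: [2.353, 2.081, 0.001]
wrist_force: [-1.7, 0.9, 7.1]
width: 0.683
grip_force: 30.9
```

jog_arm(turn=[[0, 0, 0], [0, 0, 0], [0, 0, 0], [0, 0, 0], [0, 0, 0], [0, 0, 0], [0, 0, 0], [0, 0, 0], [0, 0, 0], [0, 0, 0], [0, 0, 0], [0, 0, 0], [0, 0, 0], [0, 0, 0], [0, 0, 0], [0, 0, 0]], delta_pos=[[0, 0, 0], [0, 0, 0], [0, 0, 0.004], [0, 0, 0], [0, 0, 0], [0, 0, 0], [0, 0, 0], [0, 0, 0], [0, 0, 0], [0, 0, 0], [0, 0, 0], [0, 0, -0.02], [0, 0, -0.03], [0, 0, -0.03], [0, 0, -0.04], [0, 0, -0.04]], gripper=[0.075, 0.075, 0.075, 0.075, 0.075, 0.05, 0.05, 0.05, 0.05, 0.05, 0.05, 0.05, 0.05, 0.05, 0.05, 0.05])

```text
time: 41.75
tool_pos: [0.4332, -0.1406, 0.1699]
tcp_rot: [-2.352, -2.08, 0.002]
wrist_force: [0.9, 0.2, 0.5]
width: 0.689
grip_force: 32.8
```

jog_arm(turn=[[0, 0, -0.012], [0, 0, 0], [0, 0, 0], [0, 0, 0], [0, 0, 0], [0, 0, 0], [0, 0, 0], [0, 0, 0], [0, 0, 0], [0, 0, 0], [0, 0, 0], [0, 0, 0], [0, 0, 0], [0, 0, 0], [0, 0, 0], [0, 0, 0], [0, 0, 0], [0, 0, 0], [0, 0, 0], [0, 0, 0]], delta_pos=[[0, 0, -0.02], [0.036, 0.011, 0], [0.036, 0.011, 0], [0.036, 0.011, 0], [0.036, 0.011, 0], [0.036, 0.011, 0], [0.036, 0.011, 0], [0.036, 0.011, 0], [0.036, 0.011, 0], [0.036, 0.011, 0], [0.036, 0.011, 0], [0.036, 0.011, 0], [0.036, 0.012, 0], [0.036, 0.012, 0], [0, 0, 0], [0, 0, 0.03], [0, 0, 0.035], [0, 0, 0.035], [0, 0, 0.03], [0, 0, 0.02]], gripper=[0.05, 0.05, 0.05, 0.05, 0.05, 0.05, 0.05, 0.05, 0.05, 0.05, 0.05, 0.05, 0.05, 0.05, 0.05, 0.05, 0.05, 0.05, 0.05, 0.05])

```text
time: 43.42
tool_pos: [0.6274, 0.3066, 0.0347]
tcp_rot: [-2.339, -2.094, 0.009]
wrist_force: [0.1, -0.1, -0.5]
width: 0.693
grip_force: 32.8
```

jog_arm(turn=[[0, 0, 0], [0, 0, 0], [0, 0, 0], [0, 0, 0], [0, 0, 0], [0, 0, 0]], delta_pos=[[0, 0, 0], [0, 0, 0], [0, 0, 0], [0, 0, 0], [0, 0, 0], [0, 0, 0]], gripper=[0.05, 0.05, 0.05, 0.05, 0.05, 0.05])

```text
time: 43.92
tool_pos: [0.6316, 0.3087, 0.0416]
tcp_rot: [2.34, 2.095, 0.005]
wrist_force: [-0.3, 0.1, -1.1]
width: 0.688
grip_force: 32.8
```

```bash
python3 - <<'E'
from h import *
s,w=snap('wrist','w16.png'); C=cam('wrist',s); print(s['tool_pos'].round(4),s['wrist_force'].round(1))
R=Ro.from_rotvec(s['tcp_rot']).as_matrix(); print('tool yaw',np.degrees(np.arctan2(R[1,1],R[0,1])))
a=w[40:340,56:456]; cv2.imwrite('pics/c16.png',cv2.resize(a,(800,600),interpolation=cv2.INTER_CUBIC)[:,:,::-1])
E
```

```text
[0.6316 0.3087 0.0416] [-0.3  0.1 -1.1]
tool yaw -6.333580015397404
```

View pics/c16.png

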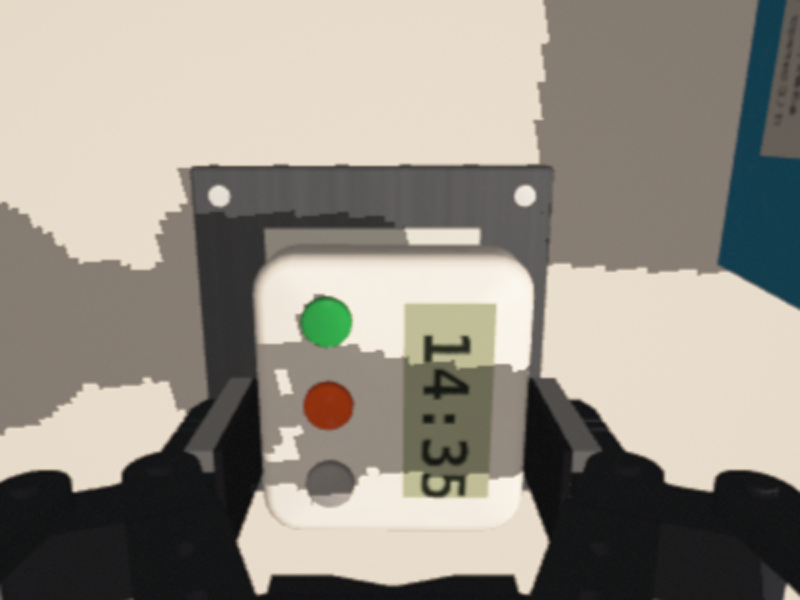

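Timer centre u≈394 vs plate centre ≈372 in the crop: about 6 mm too far along tool y. Far field edge v=228, timer's far edge v≈250.

```bash
python3 - <<'E'
from h import *
s=read_state(); C=cam('wrist',s); R=Ro.from_rotvec(s['tcp_rot']).as_matrix(); t=s['tool_pos']
P=lambda u,v,z:(R.T@(px2w(C,56+u/2,40+v/2,z)-t)).round(4)
for n,a in [('timer far top',(394,250,.0556)),('timer near top',(394,527,.0556)),('timer L',(256,330,.0556)),('timer R',(533,330,.0556)),('field far',(372,228,.006)),('fieldL',(264,228,.006)),('fieldR',(481,228,.006)),('plate far',(372,167,.006))]: print(n,P(*a)[:2])
E
```

```text
timer far top [ 0.0397 -0.    ]
timer near top [-0.0243  0.0001]
timer L [ 0.0228 -0.0288]
timer R [0.0227 0.029 ]
field far [ 0.0364 -0.0059]
fieldL [ 0.0364 -0.0359]
fieldR [0.0364 0.0243]
plate far [ 0.053  -0.0058]
```

jog_arm(turn=[[0, 0, 0], [0, 0, 0], [0, 0, 0], [0, 0, 0], [0, 0, 0], [0, 0, 0], [0, 0, 0], [0, 0, 0], [0, 0, 0], [0, 0, 0]], delta_pos=[[-0.005, -0.006, 0.01], [0, 0, 0.01], [0, 0, 0], [0, 0, 0], [0, 0, 0], [0, 0, 0], [0, 0, 0], [0, 0, 0], [0, 0, 0], [0, 0, 0]], gripper=[0.05, 0.05, 0.05, 0.05, 0.05, 0.05, 0.05, 0.05, 0.05, 0.05])

```text
time: 44.8
tool_pos: [0.6239, 0.3039, 0.0196]
tcp_rot: [2.341, 2.095, 0.001]
wrist_force: [0.6, 0.6, -0.3]
width: 0.692
grip_force: 32.8
```

```bash
python3 - <<'E'
from h import *
s,w=snap('wrist','w17.png'); print(s['tool_pos'].round(4),s['wrist_force'].round(1))
g=cv2.cvtColor(w,cv2.COLOR_RGB2GRAY).astype(int)
for v in (115,130): print(v,''.join('%4d'%x for x in g[v,130:370:4]))
for u in (245,250,275): print(u,''.join('%4d'%x for x in g[96:200:2,u]))
E
```

```text
[0.6239 0.3039 0.0196] [ 0.6  0.6 -0.3]
115  224 224 224 223 142 136  77  76  78  76  77  80  78  80  78  80  80  80  79  79  81  83  81  79  80  80  79  82  79  79  78  80  82  81  84  82  85  82  82  80  81  82  80  81  83  82  83  83  83  85  83  83  82  84  83  85  84  82 129 129
130  224 225 224 225 225 128  84  88 200 226 226 134  90  90  89  91  92  91  91  89  91  95  92  91  92  90  91  95  91  91  91  93  94  94  97  94  98  95  93  93  94  96  93  96  97  96  96  97  98  98  98  97 219 234 238 117 100 107 128 129
245  225 225 225 226 225 225 225 225 217  84  86  91  90  91  91  91  92  91  90  91  90  90  90  90  90  90  97 225 229 228 146 133 133 115 108 128 187 220 233 239 240 241 242 242 241 241 241 241 241 241 241 241
250  225 225 225 225 225 225 225 225 216  85  87  91  91  90  91  91  90  91  90  91  91  90  91  90  90  91  96 224 229 228 146 133 132 114 108 128 185 220 233 239 241 242 241 241 241 241 241 241 241 241 240 241
275  225 225 225 225 225 225 225 225 207  76  93  98  97  98  97  96  97  97  97  96  96  96  97  96  96  97 102 226 231 230 216 133 132 115 111 130 188 220 234 240 242 242 242 242 242 241 241 239 196 189 190 189
```

```bash
python3 - <<'E'
from h import *
s=read_state(); C=cam('wrist',s); R=Ro.from_rotvec(s['tcp_rot']).as_matrix(); t=s['tool_pos']
P=lambda u,v,z:(R.T@(px2w(C,u,v,z)-t)).round(4)[:2]
print(P(256,149,.006),P(256,112.5,.006),P(152,130,.006),P(361,130,.006))
for v in(162,166,168): print(P(253,v,.0336),P(253,v,.0156))
E
```

```text
[0.0422 0.0015] [0.0595 0.0015] [ 0.0513 -0.0482] [0.0514 0.0517]
[ 0.0409 -0.    ] [0.0376 0.    ]
[ 0.0392 -0.    ] [0.0357 0.    ]
[ 0.0384 -0.    ] [0.0348 0.    ]
```

Needs about +1.5 mm in both tool axes; then lower.

jog_arm(turn=[[0, 0, 0], [0, 0, 0], [0, 0, 0], [0, 0, 0], [0, 0, 0], [0, 0, 0], [0, 0, 0], [0, 0, 0], [0, 0, 0], [0, 0, 0], [0, 0, 0], [0, 0, 0]], delta_pos=[[0.0015, 0.0015, 0], [0, 0, 0], [0, 0, 0.004], [0, 0, 0.003], [0, 0, 0.002], [0, 0, 0], [0, 0, 0], [0, 0, 0], [0, 0, 0], [0, 0, 0], [0, 0, 0], [0, 0, 0]], gripper=[0.05, 0.05, 0.05, 0.05, 0.05, 0.05, 0.05, 0.05, 0.05, 0.05, 0.05, 0.05])

```text
time: 45.85
tool_pos: [0.6254, 0.3051, 0.0104]
tcp_rot: [2.341, 2.095, 0.0]
wrist_force: [-0.0, 0.0, 0.3]
width: 0.689
grip_force: 32.8
```

jog_arm(turn=[[0, 0, 0], [0, 0, 0], [0, 0, 0], [0, 0, 0], [0, 0, 0], [0, 0, 0], [0, 0, 0], [0, 0, 0], [0, 0, 0], [0, 0, 0], [0, 0, 0], [0, 0, 0], [0, 0, 0], [0, 0, 0], [0, 0, 0], [0, 0, 0], [0, 0, 0], [0, 0, 0], [0, 0, 0]], delta_pos=[[0, 0, 0], [0, 0, 0], [0, 0, 0], [0, 0, 0], [0, 0, 0], [0, 0, 0], [0, 0, -0.02], [0, 0, -0.04], [0, 0, -0.04], [0, 0, -0.04], [0, 0, -0.04], [0, 0, -0.04], [0, 0, -0.02], [0, 0, 0], [0, 0, 0], [0, 0, 0], [0, 0, 0], [0, 0, 0], [0, 0, 0]], gripper=[0.06, 0.065, 0.075, 0.085, 0.085, 0.085, 0.085, 0.085, 0.085, 0.085, 0.085, 0.085, 0.085, 0.085, 0.085, 0.085, 0.085, 0.085, 0.085])

```text
time: 47.43
tool_pos: [0.6245, 0.3047, 0.2479]
tcp_rot: [-2.34, -2.095, 0.005]
wrist_force: [-0.4, 0.2, -0.3]
width: 0.998
grip_force: 0.0
```

```bash
python3 - <<'E'
from h import *
s,w=snap('wrist','w18.png'); _,t=snap('top','t18.png')
a=cv2.resize(w[60:260,110:376],(400,300),interpolation=cv2.INTER_CUBIC); b=cv2.resize(t[150:250,110:243],(400,300),interpolation=cv2.INTER_CUBIC)
cv2.imwrite('pics/c18.png',np.hstack([a,b])[:,:,::-1]); print(s['tool_pos'])
E
```

```text
[0.62451799 0.30471372 0.2479213 ]
```

View pics/c18.png

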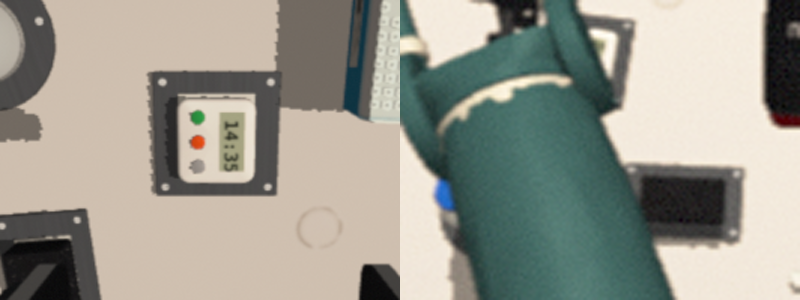

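```bash
python3 -c "
from workcell import ticket
print(ticket.finish_job())"
```

```text
the job is handed in; nothing more can be done
None
```

All four items now stand upright on their own plates, the cork mat is empty, and the job was handed in at about 47 s of robot time. By my camera estimates the big bottle sits about 4 mm off centre, the rack 2–3 mm and the other two 1–3 mm. I viewed about 17 pictures, over the limit of 14.

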